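# Fold down the sprung drying step and stand the clay house on it

## Task

Push the folded-up step of the small wooden drying stand forward and down until it snaps open level. Then lift the clay house out of the rack, stand it on the table and let go of it to change your grip, take it by its two gable ends, and stand it upright in the middle of the step, between the front lip and the back board. Do not let the house fall over, and leave the cup and the jar where they stand in the rack.

Things in the scene. Friction and masses are not known exactly. Their poses are not given: they have to be found in the camera images.
- stand: Wooden drying stand, fixed to the table. Origin at table level under the middle of the step's hinge line; +x points to its back, y along the hinge, z up. In this frame: hinge at x = 0, z = 70 mm; back board 90 mm wide (y -45 to 45), x +10 to +26 mm, top at z = 138 mm; foot as wide, x -105 to +45 mm, 14 mm high.
- step (a joint): Hinge of the plywood step, 180 mm wide (y), 52 mm long, 8 mm thick. 0 = folded up, vertical before the back board; 1.57 = level, reaching to the stand's -x. Sprung over centre: below 0.8 rad it springs back up, beyond it snaps down by itself and stays. Leaving the upper stop takes 0.24 N m (7 N at 35 mm from the hinge), less toward 0.8.
- step_end (a point): Point on the step's free edge near its left (+y) end: when folded, at stand x = 0 (the step's rear face), y = 68, z = 122 mm. Each end of the step sticks out 45 mm past the back board; nothing is behind it, so it can be pushed forward from behind. A lip along the free edge, 6 mm wide, stands 8 mm to the rear (upward when lowered).
- place (a point): Where the middle of the house's underside belongs, with the stand's axes: on the lowered step, at stand x = -18, y = 0, z = 70 mm. Clear depth between lip and back board there is 56 mm, so the house (48 mm deep) fits only with a long face along the board; there is no room for a finger behind it.
- rack: Plywood ware rack, fixed. Origin at table level under its middle; 100 mm deep (x), 268 mm wide (y), floor 8 mm thick. Four dividers 10 mm thick, tops at z = 80 mm, make three bays 76 mm wide centred at y = -86, 0 and +86 mm, open to front, back and top. House, cup and jar stand in one bay each, in any order.
- house: Unglazed clay house, about 0.18 to 0.38 kg. Origin at the centre of its underside, z up. 48 mm deep along x (door and windows on both long faces, front and back alike), 64 mm wide along y (flat gable ends). Walls 60 mm high, 45 degree roof, ridge along y at 83 mm. In its bay the gable ends are 6 mm from the dividers: it can be taken only by the long faces.
- cup: Round bisque cup with a painted band, 67 mm across, 61 mm high, in a bay of the rack; to be left alone. Origin at the centre of its underside.
- jar: Glaze jar with a dark lid, 51 mm across, 60 mm high, in a bay of the rack; to be left alone. Origin at the centre of its underside.
Not all that is in view belongs to the job. What is shaped like the house but blue or pink is not meant.

How it is judged (in metres and radians):
On the way, in this order (a step that is already met when the one before it is completed fails the run):
1. the step is snapped down level (value of joint step above 1.5 rad), for 0.2 s.
2. the house stands upright on the table, outside the rack, and is let go (height (world z) of house below 0.03 m and angle between house's own z axis and vertical below 0.1 rad and contact force between house and the fingers below 0.1 N and linear speed of house below 0.02 m/s and not (x of house in the frame of rack between -0.07 and 0.07 m and y of house in the frame of rack between -0.16 and 0.16 m)), for 0.2 s.
At the end, for the whole second after the job is handed in: The step is down on its stop (joint over 1.5 rad) and the house stands at rest, upright (within 0.06 rad) and let go, on the step between lip and back board (0.2 rad of yaw), within 20 mm of the step's middle sideways (value of joint step above 1.5 rad and x of house in the frame of stand between -0.026 and -0.01 m and y of house in the frame of stand between -0.02 and 0.02 m and z of house in the frame of stand between 0.066 and 0.074 m and angle between house's own z axis and vertical below 0.06 rad and angle between the x axis of house and the x axis of stand, either way round below 0.2 rad and linear speed of house below 0.01 m/s); the robot touches nothing.
It fails at once if the house falls over (angle between house's own z axis and vertical above 0.6 rad).
It fails at once if the cup is displaced by more than 30 mm or tipped (distance of cup from where it was at the start of the episode above 0.03 m or angle between cup's own z axis and vertical above 0.5 rad).
It fails at once if the jar is displaced by more than 30 mm or tipped (distance of jar from where it was at the start of the episode above 0.03 m or angle between jar's own z axis and vertical above 0.5 rad).
It also fails if it takes over 70 s, if anything falls off the work surface, if the arm or the gripper's body presses on something with over 40 N, if the wrist force passes 120 N, or if a joint passes its speed limit or range.

## Robot

A 6-joint arm with a two-finger parallel gripper is mounted at the origin on a cart in front of the work surface, level with it; the furniture and walls round the work are solid. World frame = base frame: x ahead of the robot, y to its left, z up, the work surface at z = 0. Lengths are in m, angles in degrees, forces in N, time in s.
With the tool pointing down it reaches from about 0.4 to 0.825 m from the base axis. Payload 7 kg.
Tool frame: the origin (TCP) lies at the very end of the fingers, on their centre line; the grasp point (between the pads) lies 19 mm behind it (ctrl.tcp_to_grasp is the distance from the TCP to the grasp point, in m); z points along the fingers, x is the direction in which the jaws open and shut, and the axes are right-handed (so a half turn about z gives the same grasp; the last joint's range is limited). The gripper opens to 88 mm and grips with 3 to 60 N. Pads are 19 mm wide; open, the fingers measure 130 mm over their backs; the gripper's body (78 mm by 193 mm) begins 47 mm behind the grasp point.
Start: joints at [91.507, 20.546, 0.682, 0, -70.136, -16.507], TCP at [0.175, 0.652, 0.227] pointing down, gripper open.
Joint ranges: [-176.03, 176.03], [-82.01, 121.73], [-58.28, 71.71], [-173.87, 95.51], [-174.79, -0.11], [-173.66, 173.66]. Speed limits (degrees/s): [136.94, 136.94, 172.46, 180, 180, 180].

## Interface

Orientations are given as [roll, pitch, yaw] about the fixed x, y, z axes, in that order (R = Rz(yaw) Ry(pitch) Rx(roll)).
In Python, from plant import sensors, vision, ticket, ctrl gives the robot as it stands. The module is installed in compiled form; this text tells all that it offers.
- The arm moves only by the tool drive_tool, never from a script. Its argument "moves" is a list of rows, each a list of 6 numbers: the shift along the tool's x, y, z in units of 0.15 m (1.0 is 0.15 m), then the turn, a rotation vector about the tool's x, y, z in units of 60 degrees (1.0 is 60 degrees). In form: [[dx, dy, dz, rx, ry, rz], ...]. A call has 1 to 8 rows; each row is the pose to reach, as a shift and turn from the pose measured when the call began, along the tool's axes at that moment; what a row does not reach only later rows make up. A row lasts 1/10 s, in which the tool goes at most 50 mm and 8.59 degrees, less where a joint would pass 70% of its speed; a pose out of reach is approached as far as the arm can. A call with a number of a shift or a turn outside -1 to 1 is refused whole. A call with a gripper value outside its range is refused whole. "fingers" is the opening, from -1 (shut) to 1 (fully open), set as the call begins (left out, the last holds). The fingers move at their own pace and stop on an object; the grip force is fixed at half the most. Time passes only in rows, so rows that repeat a pose let the fingers close. It gives the time, the measured TCP pose, the force and the opening at its end, in the units of the state.
- sensors.get_obs(): the state, without advancing time (a new reading comes with each control period).
- vision.snapshot(name): name is "scene" or "top"; returns a dict with "pixels" (480x640x3 uint8, red, green, blue), "fx", "fy", "cx", "cy" (pixels), "k1" (the pictures are not rectified: a ray, as slopes to the right and down, at radius r is drawn at 1 + k1 r^2 times it, then the intrinsics apply), "R" (3x3) and "t" (3): a world point X has camera coordinates R X + t. Camera axes: x right, y down, z forward; pixel columns grow to the right and rows downward; lengths in m; the calibration is good to about 2 mm. A picture is of the moment at which its call begins. There is no depth.
- ticket.close_job(): hands the job in, once; it reports no verdict.
The state is a dict: "clock": time; "joint_pos": joint angles; "qvel": joint speeds; "tau": joint torques, N m; "tool_pos": TCP position; "orientation": TCP orientation; "force": force on the tool from outside, world axes, zero at the start; "moment": the same for the moment, N m; "opening": finger opening in m.
Only numpy, scipy, OpenCV 4.12 (cv2) and the standard library are available. Lean on these libraries where they do the work, as an engineer would, in place of code of your own. Each camera call takes 0.05 s, during which the arm holds its last target.

## Working session

There is one attempt and no reset: what is moved stays moved. The work goes in short steps, Python scripts to look and compute and a tool call to move; the robot and the scene stay as the last step left them, time stands still between calls to the robot, and variables do not carry over. Pictures are saved under pics/ and viewed, and the job is handed in when it is done.

Besides the shell and the picture viewer there is one more tool, called after "Emit:" by a JSON object that holds its "name" and its "arguments", one argument or row to a line. drive_tool: Moves the arm, as the interface text tells. Shifts and turns lie within -1 to 1; 1 stands for 0.15 m of shift or 60 degrees of turn. Its arguments: {"type":"object","properties":{"moves":{"type":"array"},"fingers":{"type":"number"}},"required":["moves"]}

```bash
mkdir -p pics; cat > h.py <<'E'
import numpy as np, cv2
from plant import sensors, vision, ticket, ctrl
from scipy.spatial.transform import Rotation as Ro
E
python3 - <<'E'
from h import *
import pickle
print(sensors.get_obs())
for n in("scene","top"):
    s=vision.snapshot(n); pickle.dump(s,open(n+"0.pkl","wb"))
    cv2.imwrite(f"pics/{n}0.png",s["pixels"][...,::-1])
    print({k:s[k] for k in s if k!="pixels"})
E
```

```text
{'clock': 0.0, 'joint_pos': array([ 9.15057878e+01,  2.05918770e+01,  6.33807511e-01, -2.10458256e-02,
       -7.01345589e+01, -1.65059722e+01]), 'qvel': array([-0.07358412,  0.02699943,  0.01005402,  0.12652635, -0.03900586,
        0.10234332]), 'tau': array([-5.05669523e-04, -5.82726645e+01,  2.93059945e+01,  6.99714527e+00,
        6.96104922e-03, -1.46141033e-04]), 'tool_pos': array([0.17460899, 0.65152366, 0.22561503]), 'orientation': array([-1.79992649e+02, -9.44326284e-02, -1.05007358e+02]), 'force': array([ 0.6609418 , -0.76009202, -0.45985407]), 'moment': array([ 0.0036983 , -0.0114698 , -0.04159937]), 'opening': 0.08751626980907341}
{'fx': 488.05800444154295, 'fy': 488.05800444154295, 'cx': 325.85997961081284, 'cy': 232.5678964941962, 'k1': -0.04682015240563352, 'R': array([[ 0.70849911, -0.70532247,  0.02343557],
       [-0.31380153, -0.34461198, -0.88474357],
       [ 0.63210569,  0.61948591, -0.46548855]]), 't': array([-0.33329206,  0.27458073,  0.68215084])}
{'fx': 616.7120375322042, 'fy': 616.7120375322042, 'cx': 317.54960632004804, 'cy': 249.04243167231508, 'k1': -0.17726702979616757, 'R': array([[-0.02541965, -0.9996454 ,  0.00793229],
       [-0.9872057 ,  0.0238523 , -0.15765776],
       [ 0.15741265, -0.0118384 , -0.98746195]]), 't': array([0.05924866, 0.53577826, 1.58712058])}
```

View pics/scene0.png

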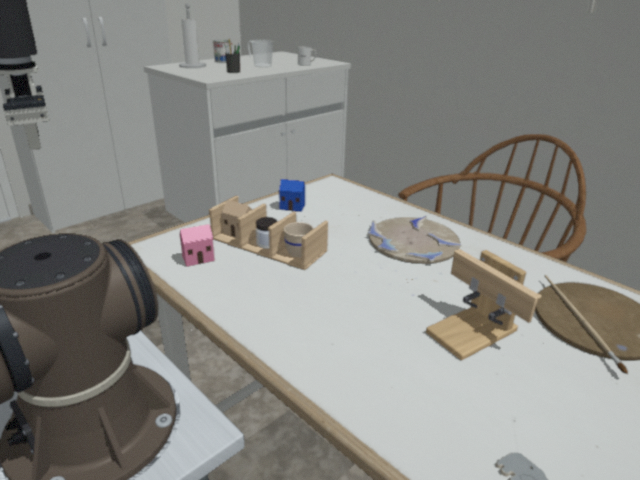

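View pics/top0.png

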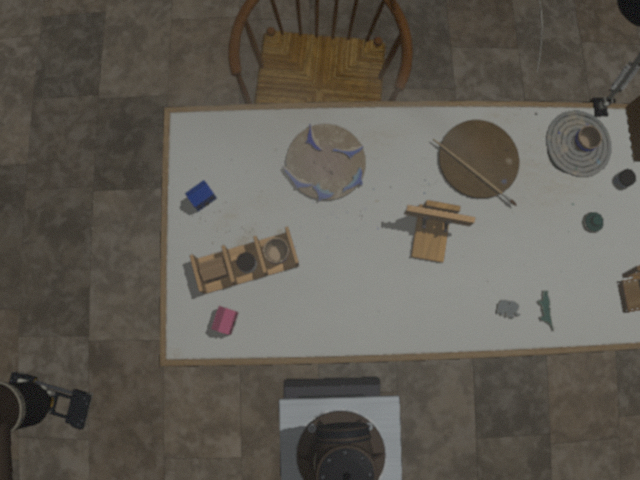

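```bash
python3 - <<'E'
from h import *
a=cv2.imread("pics/top0.png");b=cv2.imread("pics/scene0.png")
def c(im,x,y,w,h,k,n): cv2.imwrite("pics/"+n,cv2.resize(im[y:y+h,x:x+w],None,fx=k,fy=k,interpolation=cv2.INTER_CUBIC))
c(a,180,220,130,90,6,"t_rack.png");c(a,380,190,110,80,7,"t_stand.png")
c(b,200,180,140,95,5.7,"s_rack.png");c(b,420,240,130,120,5,"s_stand.png")
E
```

```text
(no output)
```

View pics/t_rack.png

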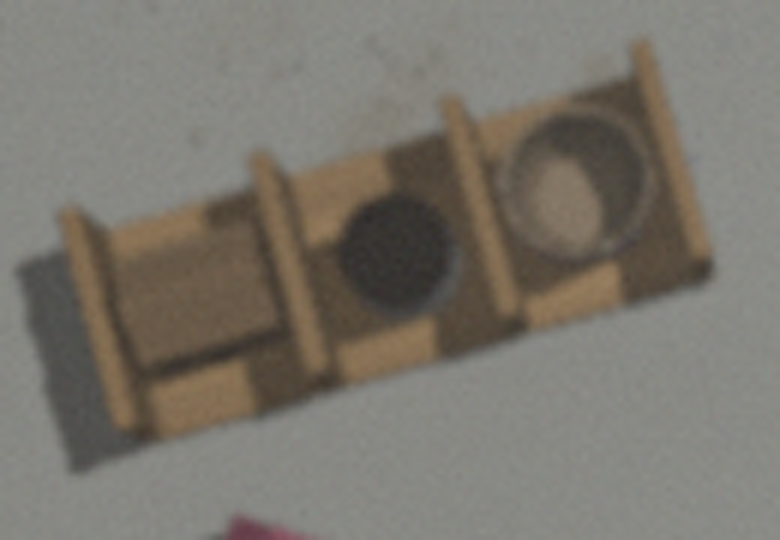

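View pics/t_stand.png

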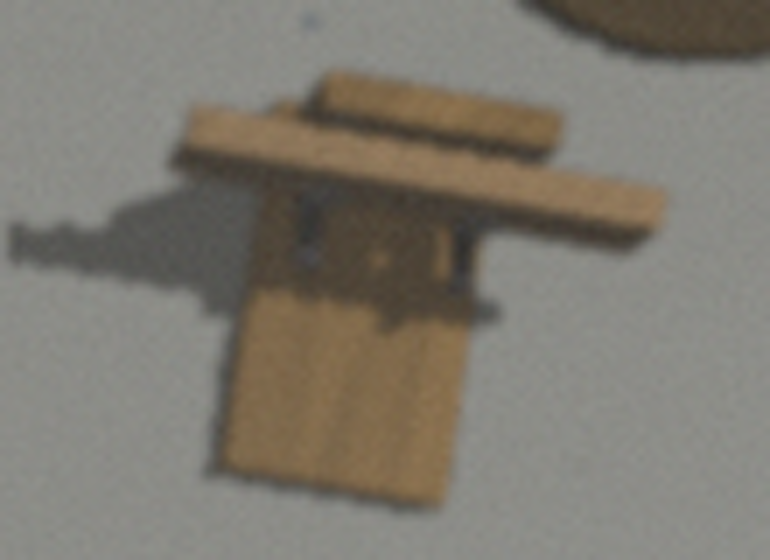

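View pics/s_rack.png

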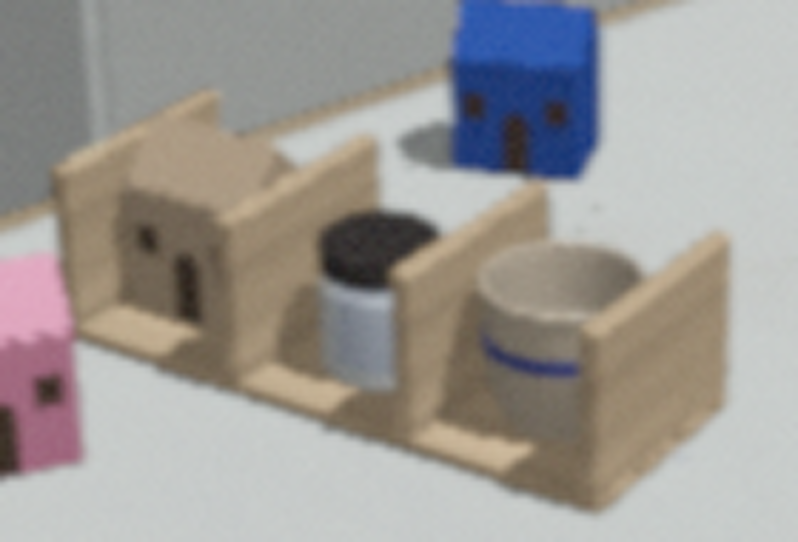

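View pics/s_stand.png

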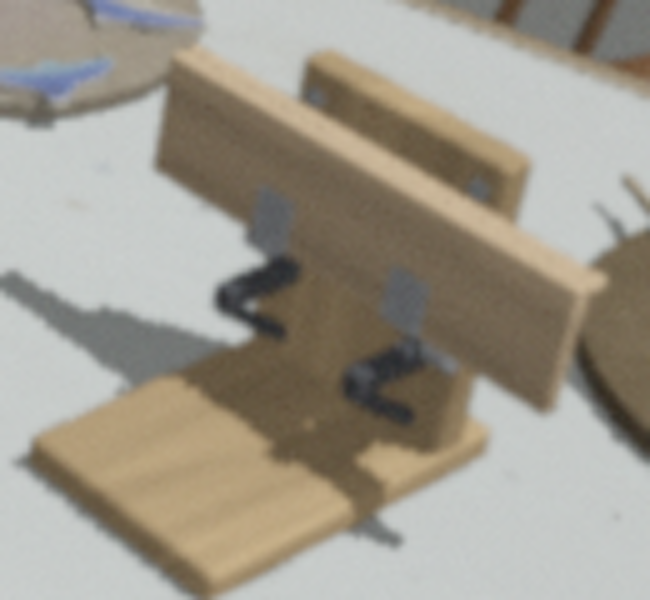

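```bash
cat >> h.py <<'E'
import pickle
from scipy.optimize import least_squares
def proj(s,X):
    p=np.atleast_2d(X)@s["R"].T+s["t"]; q=p[:,:2]/p[:,2:]
    q=q*(1+s["k1"]*(q**2).sum(1,keepdims=True))
    return q*[s["fx"],s["fy"]]+[s["cx"],s["cy"]]
def W(p,P): 
    c,n=np.cos(p[2]),np.sin(p[2]); P=np.atleast_2d(P)
    return np.c_[p[0]+c*P[:,0]-n*P[:,1],p[1]+n*P[:,0]+c*P[:,1],P[:,2]]
def fit(obs,p0):
    "obs: list of (snap, Nx3 pts mm, Nx2 px)"
    f=lambda p: np.concatenate([(proj(s,W(p,np.array(P,float)/1000))-u).ravel() for s,P,u in obs])
    r=least_squares(f,p0,loss="soft_l1"); 
    return r.x,f(r.x).reshape(-1,2)
E
cat > m1.py <<'E'
from h import *
T=pickle.load(open("top0.pkl","rb"));S=pickle.load(open("scene0.pkl","rb"))
def px(o,k,l): return np.array(l,float)/k+o-0.5+0.5/k
tP=[(-105,45,14),(-105,-45,14),(8,90,122),(8,-90,122),(10,45,138),(26,45,138),(26,-45,138),(10,-45,138)]
tu=px((380,190),7,[(225,462),(445,500),(195,105),(668,190),(310,108),(328,70),(562,112),(548,150)])
sP=[(-105,45,14),(-105,-45,14),(45,-45,14),(-8,90,122),(-8,-90,122),(8,-90,122),(-8,90,70),(-8,-90,70),(26,-45,138)]
su=px((420,240),5,[(35,440),(212,580),(488,435),(175,68),(580,293),(605,275),(157,168),(550,410),(530,160)])
p,r=fit([(T,tP,tu),(S,sP,su)],[.6,-.2,0]);print("stand",p[:2],np.degrees(p[2]));print(r.round(1).tolist())
stand=p
rt=px((180,220),6,[(72,210),(122,428),(264,158),(313,375),(453,100),(508,315),(643,43),(698,258)])
rs=px((200,180),5.7,[(212,95),(60,168),(370,140),(232,210),(540,185),(400,268),(722,238),(590,328)])
P=[(x,y,80) for y in(129,43,-43,-129) for x in(50,-50)]
p,r=fit([(T,P,rt),(S,P,rs)],[.5,.3,.2]);print("rack",p[:2],np.degrees(p[2]));print(r.round(1).tolist())
h,r=fit([(T,[(-24,32,68),(-24,-32,68),(24,-32,68)],px((180,220),6,[(150,372),(285,325),(262,228)])),(S,[(-24,32,68)],px((200,180),5.7,[(120,190)]))],list(p));print("house",h[:2],np.degrees(h[2]));print(r.round(1).tolist())
d=h-p;c,n=np.cos(p[2]),np.sin(p[2]);print("in rack",c*d[0]+n*d[1],-n*d[0]+c*d[1])
E
python3 m1.py
```

```text
stand [ 0.61070962 -0.26984036] -11.2810235448193
[[-1.0, 0.4], [0.1, 0.6], [-1.0, -0.9], [-0.1, -0.9], [1.0, -0.4], [-0.7, -1.0], [0.4, -0.9], [1.6, -0.3], [-2.0, -0.1], [0.1, 0.8], [1.4, -0.7], [-2.0, -2.4], [-0.2, 0.4], [0.8, 1.0], [-2.3, 1.2], [-1.4, 2.9], [1.4, -0.2]]
rack [0.51226568 0.23715705] 14.836078512274202
[[-0.6, -1.2], [0.8, -0.5], [-0.8, -1.7], [1.0, -0.9], [-0.4, -1.2], [0.7, -0.2], [-0.2, -0.8], [1.3, 0.0], [-0.2, -0.3], [-1.2, 1.3], [-0.0, -0.3], [-2.5, 2.8], [-0.0, 0.2], [-1.0, 2.2], [-0.0, -0.2], [-1.0, 1.9]]
house [0.4871346  0.31708931] 15.223296878591356
[[-0.2, -0.3], [0.9, 0.5], [-0.2, -0.9], [-0.6, 0.1]]
in rack -0.0038262529866258943 0.0837024326511278
```

```bash
cat > ov.py <<'E'
from h import *
def box(x0,x1,y0,y1,z0,z1):
    c=[(x,y,z) for x in(x0,x1) for y in(y0,y1) for z in(z0,z1)]
    return [(a,b) for i,a in enumerate(c) for b in c[i+1:] if sum(u!=v for u,v in zip(a,b))==1]
STF=box(10,26,-45,45,14,138)+box(-105,45,-45,45,0,14)
STUP=box(-8,0,-90,90,70,122)+box(0,8,-90,90,116,122)
STDN=box(-52,0,-90,90,62,70)+box(-52,-46,-90,90,70,78)
RK=box(-50,50,-134,134,0,8)+sum([box(-50,50,y-5,y+5,8,80) for y in(-129,-43,43,129)],[])
def HS(z): 
    e=box(-24,24,-32,32,z,z+60)
    return e+[((0,-32,z+83),(0,32,z+83))]+[((x,y,z+60),(0,y,z+83)) for x in(-24,24) for y in(-32,32)]
def crop(s,segs,x,y,w,h,k,n):
    im=cv2.resize(s["pixels"][y:y+h,x:x+w,::-1],None,fx=k,fy=k,interpolation=cv2.INTER_CUBIC)
    for p,E,col in segs:
        for e in E:
            q=(proj(s,W(p,np.array(e)/1000.))-[x,y]+.5)*k
            cv2.line(im,*[tuple(int(v) for v in a) for a in q],col,1,cv2.LINE_AA)
    cv2.imwrite("pics/"+n,im)
E
cat > o1.py <<'E'
from ov import *; from m1 import stand,p as rack,h as house,T,S
sg=[(stand,STF+STUP,(0,0,255))]; crop(T,sg,380,190,110,80,7,"ot.png");crop(S,sg,420,240,130,120,5,"os.png")
sg=[(rack,RK,(0,0,255)),(house,HS(8),(0,255,0))]; crop(T,sg,180,220,130,90,6,"otr.png");crop(S,sg,200,180,140,95,5.7,"osr.png")
E
python3 o1.py >/dev/null
```

```text
(no output)
```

View pics/ot.png

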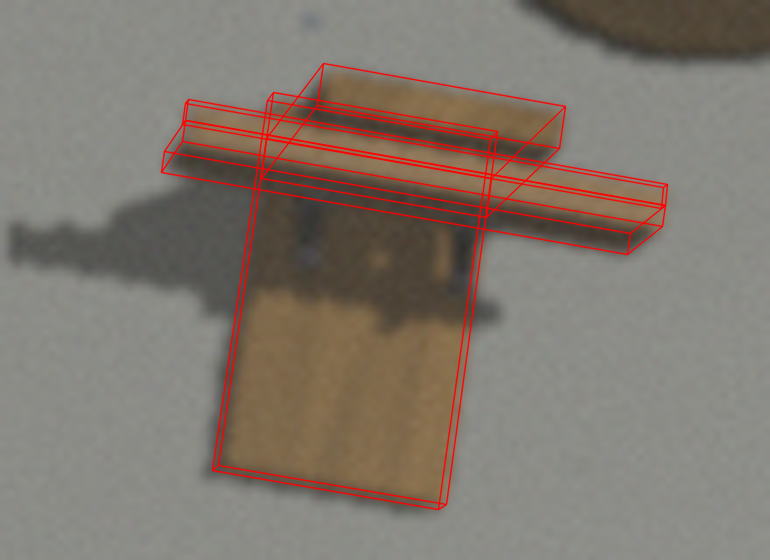

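View pics/os.png

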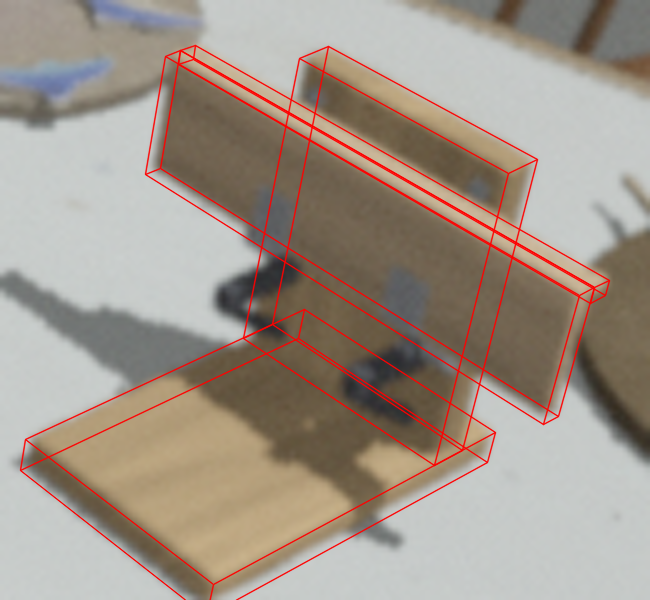

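View pics/otr.png

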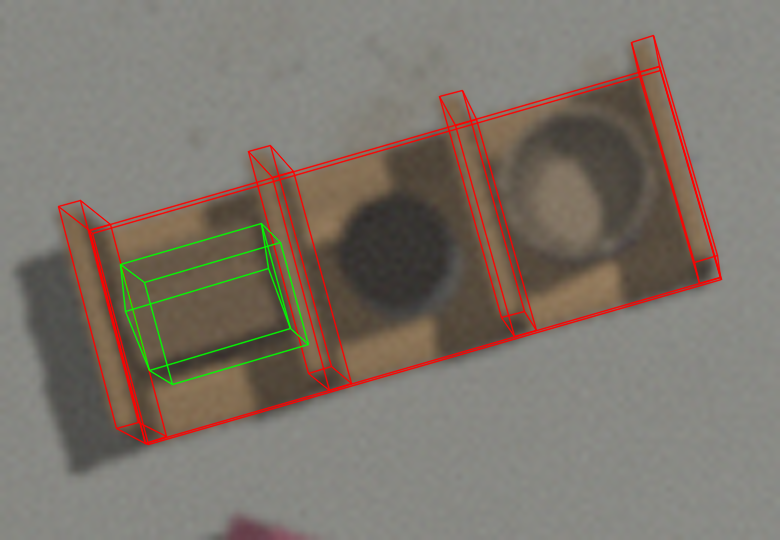

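View pics/osr.png

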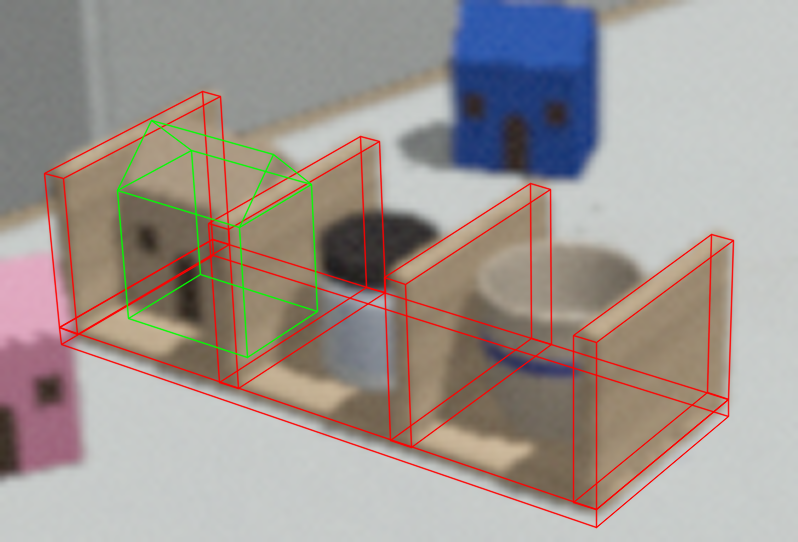

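```bash
python3 - <<'E'
from ov import *
T=pickle.load(open("top0.pkl","rb"));S=pickle.load(open("scene0.pkl","rb"))
for s in(T,S): s["pixels"]=np.clip(s["pixels"].astype(float)*1.6,0,255).astype(np.uint8)
crop(T,[],190,240,60,55,13,"a1.png");crop(S,[],205,192,70,55,11,"a2.png")
E
```

```text
(no output)
```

View pics/a1.png

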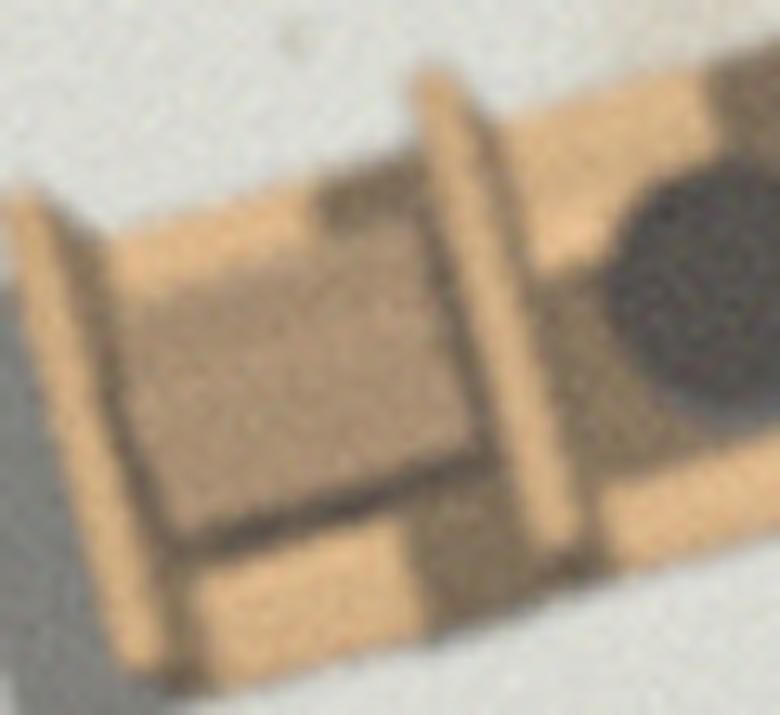

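View pics/a2.png

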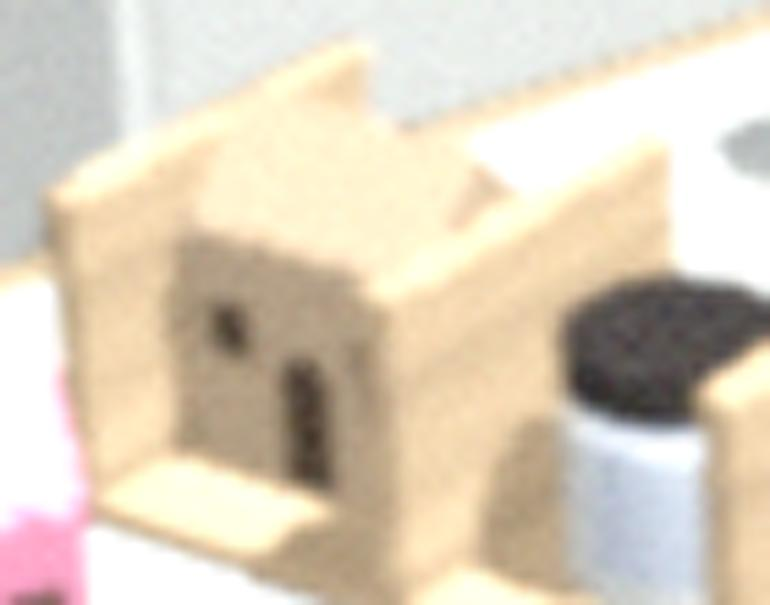

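```bash
cat > m2.py <<'E'
from m1 import *
f=lambda l:px((190,240),13,l)
def ff(ob,p0): 
    h,r=fit(ob,p0);print("house",h[:2],np.degrees(h[2]));print(r.round(1).tolist());d=h-p;print("in rack",c*d[0]+n*d[1],-n*d[0]+c*d[1]); return h
a=(T,[(-24,32,68),(-24,-32,68),(-24,-32,8),(24,-32,68)],f([(170,535),(475,440),(500,460),(415,220)]))
b=(S,[(-24,32,68),(-24,32,8),(0,-32,91),(0,32,91)],px((205,192),11,[(188,235),(180,450),(480,170),(255,105)]))
h1=ff([a],h);h2=ff([b],h);h=ff([a,b],h)
E
python3 m2.py|tail -9
cat > o2.py <<'E'
from ov import *; from m2 import stand,p as rack,h1,h2,h,T,S
sg=[(h,HS(8),(0,255,0))];  crop(T,sg,190,240,60,55,13,"a1.png");crop(S,sg,205,192,70,55,11,"a2.png")
E
python3 o2.py >/dev/null
```

```text
house [0.48934826 0.32239114] 15.736088831280293
[[-0.2, -0.2], [-0.1, -0.0], [1.1, 1.1], [-0.5, -0.6]]
in rack -0.00032883759937784793 0.08826070038597626
house [0.48885292 0.3154679 ] 11.724131725060934
[[-0.5, -0.4], [2.1, 2.5], [-0.3, -0.0], [-0.2, -0.8]]
in rack -0.0025803892196084137 0.08169509727657583
house [0.49063253 0.321097  ] 14.372347747799765
[[0.0, -0.9], [0.3, -0.2], [1.4, 0.9], [0.3, -0.9], [-1.3, -1.0], [1.3, 1.8], [-0.7, -1.2], [-1.3, -1.5]]
in rack 0.0005812536977834737 0.08668086017642324
```

View pics/a1.png

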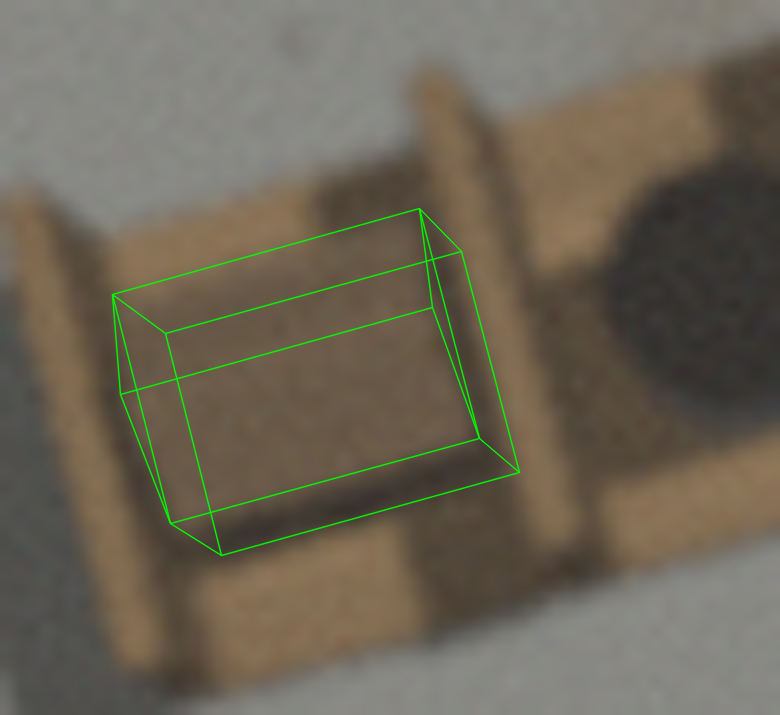

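View pics/a2.png

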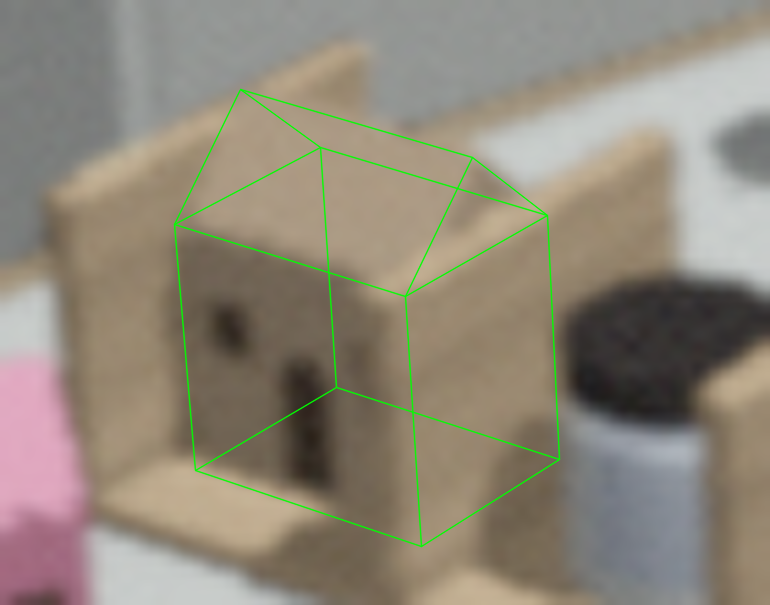

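```bash
cat >> h.py <<'E'
STAND=np.array([.6107,-.2698,np.radians(-11.3)]); HOUSE=np.array([.4905,.321,np.radians(14.7)])
def go(xyz,yaw):
    o=sensors.get_obs(); R0=Ro.from_euler("xyz",o["orientation"],degrees=True)
    d=R0.inv().apply(np.array(xyz)-o["tool_pos"])/.15
    r=(R0.inv()*Ro.from_euler("xyz",[180,0,yaw],degrees=True)).as_rotvec(degrees=True)/60
    print("t",round(o["clock"],2),"pos",o["tool_pos"].round(4),"rpy",o["orientation"].round(2),"F",o["force"].round(1),"M",o["moment"].round(2),"op",round(o["opening"],4),"q",o["joint_pos"].round(0))
    print("MOVE",d.round(3).tolist(),r.round(3).tolist())
E
python3 - <<'E'
from h import *
print(W(STAND,[.055,.068,.12])); go([.55,.0,.23],168.7)
go(W(STAND,[.055,.068,.2])[0],168.7)
E
```

```text
[[ 0.67795814 -0.21389524  0.12      ]]
t 0.1 pos [0.1746 0.6516 0.2257] rpy [-1.7999e+02 -8.0000e-02 -1.0501e+02] F [1.2 0.2 0.6] M [-0.04  0.04  0.03] op 0.0878 q [ 92.  21.   1.  -0. -70. -17.]
MOVE [3.548, -3.542, -0.023] [-0.001, -0.001, 1.438]
t 0.1 pos [0.1746 0.6516 0.2257] rpy [-1.7999e+02 -8.0000e-02 -1.0501e+02] F [1.2 0.2 0.6] M [-0.04  0.04  0.03] op 0.0878 q [ 92.  21.   1.  -0. -70. -17.]
MOVE [4.704, -4.735, 0.179] [-0.001, -0.001, 1.438]
```

Emit:
{"name": "drive_tool", "arguments": {
  "moves": [
    [1,-1,0,0,0,0.3],
    [1,-1,0,0,0,0.3],
    [1,-1,0,0,0,0.6],
    [1,-1,0,0,0,0.6],
    [1,-1,0,0,0,0.8],
    [1,-1,0,0,0,0.8]
  ],
  "fingers": -1
}}

```text
clock: 0.7
tool_pos: [0.2817, 0.4655, 0.2263]
orientation: [-179.9, -0.1, -153.5]
force: [-0.4, 1.1, -0.8]
opening: 0.0452
```

```bash
python3 -c "
from h import *
go(W(STAND,[.055,.068,.2])[0],168.7)"
```

```text
t 0.7 pos [0.2817 0.4655 0.2263] rpy [-1.7995e+02 -5.0000e-02 -1.5347e+02] F [-0.4  1.1 -0.8] M [ 0.19 -0.1  -0.02] op 0.0452 q [ 79.   8. -16.  -0. -66. -53.]
MOVE [-0.341, -5.232, 0.18] [-0.001, -0.001, 0.63]
```

Emit:
{"name": "drive_tool", "arguments": {
  "moves": [
    [-0.05,-1,0,0,0,0.3],
    [-0.05,-1,0,0,0,0.3],
    [-0.05,-1,0,0,0,0.6],
    [-0.05,-1,0,0,0,0.6],
    [-0.05,-1,0,0,0,0.6]
  ]
}}

```text
clock: 1.2
tool_pos: [0.356, 0.3329, 0.2265]
orientation: [-179.9, -0.0, 170.1]
force: [0.1, 0.8, 0.5]
opening: 0.0052
```

```bash
python3 -c "
from h import *
go(W(STAND,[.055,.068,.2])[0],168.7)"
```

```text
t 1.2 pos [0.356  0.3329 0.2265] rpy [-1.7993e+02 -2.0000e-02  1.7006e+02] F [0.1 0.8 0.5] M [ 0.13 -0.03  0.01] op 0.0052 q [ 66.   3. -22.  -0. -65. -76.]
MOVE [-2.744, -3.22, 0.18] [-0.001, -0.0, 0.023]
```

Same direction holds now, so repeat.

Emit:
{"name": "drive_tool", "arguments": {
  "moves": [
    [-0.85,-1,0,0,0,0],
    [-0.85,-1,0,0,0,0],
    [-0.85,-1,0,0,0,0.02],
    [-0.85,-1,0,0,0,0.02],
    [-0.85,-1,0,0,0,0.02]
  ]
}}

```text
clock: 1.7
tool_pos: [0.457, 0.1587, 0.2263]
orientation: [-179.9, -0.0, 168.5]
force: [-0.4, -0.1, -0.1]
opening: 0.0006
```

Emit:
{"name": "drive_tool", "arguments": {
  "moves": [
    [-0.85,-1,0,0,0,0],
    [-0.85,-1,0,0,0,0],
    [-0.85,-1,0,0,0,0],
    [-0.85,-1,0,0,0,0],
    [-0.85,-1,0,0,0,0]
  ]
}}

```text
clock: 2.2
tool_pos: [0.5536, -0.0177, 0.2256]
orientation: [-179.8, -0.1, 168.3]
force: [-1.6, 0.2, -0.9]
opening: 0.0004
```

```bash
python3 -c "
from h import *
go(W(STAND,[.055,.068,.2])[0],168.7)"
```

```text
t 2.2 pos [ 0.5536 -0.0177  0.2256] rpy [-1.7978e+02 -1.1000e-01  1.6828e+02] F [-1.6  0.2 -0.9] M [ 0.11  0.04 -0.04] op 0.0004 q [ 19.   9. -15.   0. -66. -30.]
MOVE [-1.078, -1.111, 0.173] [-0.004, -0.002, -0.007]
```

Emit:
{"name": "drive_tool", "arguments": {
  "moves": [
    [-1,-0.9,0,0,0,0],
    [-1,-1,0,0,0,0],
    [-1,-1,0,0,0,0],
    [-1,-1,0,0,0,0],
    [-1,-1,0,0,0,0],
    [-1,-1,0,0,0,0]
  ]
}}

```text
clock: 2.8
tool_pos: [0.6704, -0.1967, 0.2239]
orientation: [-179.7, -0.2, 168.1]
force: [-0.3, 0.7, 0.3]
opening: 0.0
```

```bash
python3 -c "
from h import *
go(W(STAND,[.055,.068,.1])[0],168.7)
s=vision.snapshot('scene');cv2.imwrite('pics/s2.png',s['pixels'][...,::-1])"
```

```text
t 2.8 pos [ 0.6704 -0.1967  0.2239] rpy [-179.75   -0.25  168.13] F [-0.3  0.7  0.3] M [ 0.19 -0.06  0.02] op 0.0 q [ -0.  23.   4.   0. -71. -12.]
MOVE [-0.076, -0.098, 0.826] [-0.004, -0.004, -0.01]
```

View pics/s2.png

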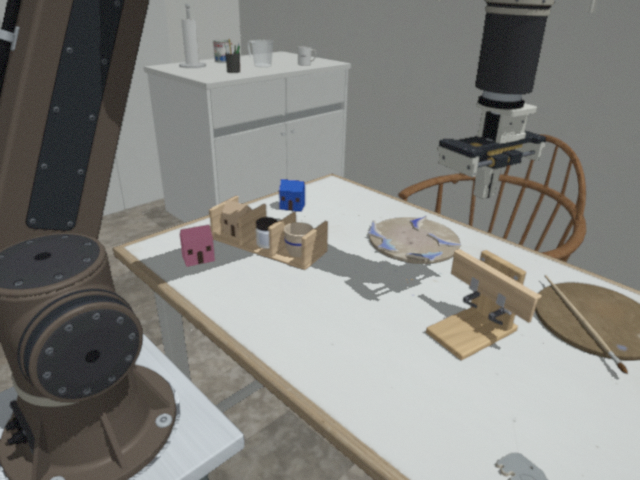

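Emit:
{"name": "drive_tool", "arguments": {
  "moves": [
    [-0.08,-0.1,0.2,0,0,-0.01],
    [-0.08,-0.1,0.4,0,0,-0.01],
    [-0.08,-0.1,0.6,0,0,-0.01],
    [-0.08,-0.1,0.75,0,0,-0.01],
    [-0.08,-0.1,0.83,0,0,-0.01],
    [-0.08,-0.1,0.83,0,0,-0.01]
  ]
}}

```text
clock: 3.45
tool_pos: [0.6769, -0.2115, 0.0984]
orientation: [-179.8, -0.4, 168.8]
force: [0.8, -0.2, 0.2]
opening: -0.0001
```

```bash
python3 -c "
from ov import *
go(W(STAND,[-.032,.068,.1])[0],168.7)
for n,a in(('scene',(400,130,150,200,3)),('top',(370,150,120,110,5))):
  s=vision.snapshot(n);p=sensors.get_obs()['tool_pos'];print(proj(s,p))
  crop(s,[(STAND,STF+STUP,(0,0,255)),((p[0],p[1],np.radians(-11.3)),box(-21,21,-10,10,p[2]*1000,p[2]*1000+40),(0,255,255))],*a,n+'3.png')"
```

```text
t 3.45 pos [ 0.6769 -0.2115  0.0984] rpy [-179.77   -0.4   168.85] F [ 0.8 -0.2  0.2] M [ 0.08 -0.04  0.07] op -0.0001 q [ -2.  29.  -3.   0. -58. -10.]
MOVE [0.57, -0.013, -0.006] [-0.004, -0.007, 0.002]
[[481.43529989 256.68563033]]
[[415.43394355 189.49297813]]
```

View pics/scene3.png

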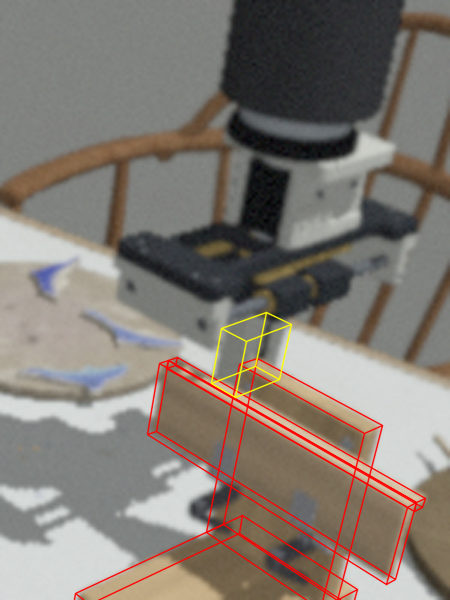

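View pics/top3.png

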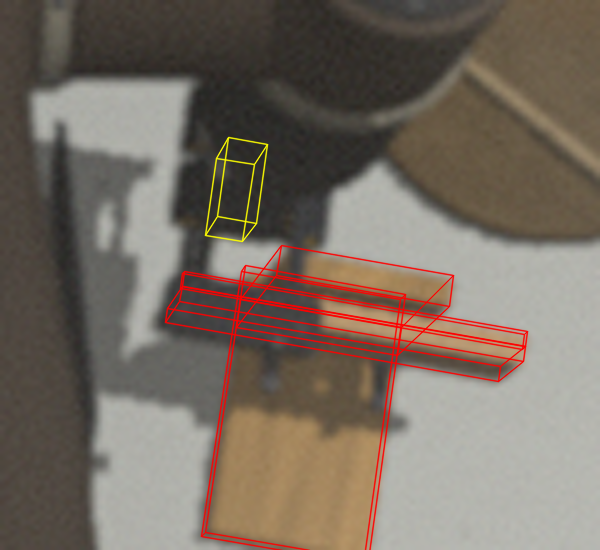

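Emit:
{"name": "drive_tool", "arguments": {
  "moves": [
    [0.07,0,0,0,0,0],
    [0.14,0,0,0,0,0],
    [0.21,0,0,0,0,0],
    [0.28,0,0,0,0,0],
    [0.35,0,0,0,0,0],
    [0.42,0,0,0,0,0]
  ]
}}

```text
clock: 4.15
tool_pos: [0.6174, -0.1999, 0.102]
orientation: [-179.8, 0.1, 168.9]
force: [4.5, -0.3, -3.6]
opening: 0.0008
```

Emit:
{"name": "drive_tool", "arguments": {
  "moves": [
    [0.05,0,0,0,0,0],
    [0.1,0,0,0,0,0],
    [0.15,0,0,0,0,0],
    [0.2,0,0,0,0,0],
    [0.25,0,0,0,0,0],
    [0.25,0,0,0,0,0]
  ]
}}

```text
clock: 4.75
tool_pos: [0.5796, -0.1925, 0.102]
orientation: [-179.8, 0.0, 168.8]
force: [0.7, -0.6, 0.2]
opening: 0.0002
```

```bash
python3 -c "
from ov import *
go(W(STAND,[-.032,.068,.1])[0],168.7)
for n,a in(('scene',(400,130,150,200,3)),):
  s=vision.snapshot(n)
  crop(s,[(STAND,STF+STDN,(0,0,255))],*a,n+'4.png')"
```

```text
t 4.75 pos [ 0.5796 -0.1925  0.102 ] rpy [-1.7980e+02  4.0000e-02  1.6885e+02] F [ 0.7 -0.6  0.2] M [ 0.1  -0.13 -0.01] op 0.0002 q [  0.  21. -17.   0. -52. -11.]
MOVE [-0.091, -0.011, 0.014] [-0.003, 0.001, 0.002]
```

View pics/scene4.png

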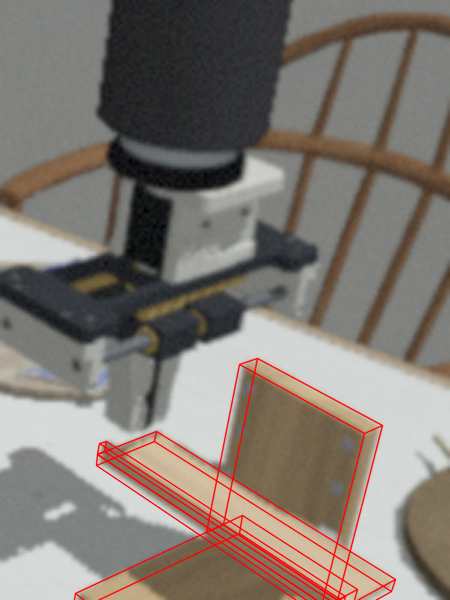

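Emit:
{"name": "drive_tool", "arguments": {
  "moves": [
    [0,0,-0.3,0,0,0],
    [0,0,-0.6,0,0,0],
    [0,0.5,-0.8,0,0,0],
    [0,0.9,-0.8,0,0,0],
    [0,1,-0.8,0,0,0],
    [0,1,-0.8,0,0,0]
  ],
  "fingers": 1
}}

```text
clock: 5.4
tool_pos: [0.6109, -0.0405, 0.2225]
orientation: [-179.9, 0.2, 169.1]
force: [-0.2, -0.5, -0.3]
opening: 0.0428
```

```bash
python3 - <<'E'
from h import *
go([.4905,.321,.2],-165.3)
T=pickle.load(open("top0.pkl","rb"))
# pink: bottom-center px approx (224,321), height ~60 
f=lambda p:(proj(T,[p[0],p[1],.06])[0]-[224,321])
p=least_squares(f,[.4,.3]).x;print("pink",p)
r=Ro.from_euler("z",-14.7,degrees=True).apply(np.r_[p,0]-[.4905,.321,0]);print(r)
E
```

```text
t 5.4 pos [ 0.6109 -0.0405  0.2225] rpy [-179.86    0.18  169.09] F [-0.2 -0.5 -0.3] M [ 0.07 -0.04 -0.  ] op 0.0428 q [ 15.  15.  -8.   0. -67. -26.]
MOVE [1.245, 2.215, 0.141] [-0.003, 0.003, -0.427]
pink [0.35223506 0.29211202]
[-0.14106977  0.00714341  0.        ]
```

Emit:
{"name": "drive_tool", "arguments": {
  "moves": [
    [0.5,1,0,0,0,-0.2],
    [0.5,1,0,0,0,-0.2],
    [0.5,1,0,0,0,-0.42],
    [0.5,1,0,0,0,-0.42],
    [0.5,1,0,0,0,-0.42]
  ]
}}

```text
clock: 5.9
tool_pos: [0.5653, 0.1236, 0.222]
orientation: [-179.8, 0.1, -165.4]
force: [0.8, 0.9, -0.1]
opening: 0.0832
```

```bash
python3 -c "
from h import *
go([.4905,.321,.2],-165.3)"
```

```text
t 5.9 pos [0.5653 0.1236 0.222 ] rpy [-1.7981e+02  1.3000e-01 -1.6537e+02] F [ 0.8  0.9 -0.1] M [ 0.07 -0.08  0.01] op 0.0832 q [ 32.  12. -12.   0. -66. -17.]
MOVE [0.15, 1.4, 0.141] [-0.003, 0.002, -0.001]
```

Emit:
{"name": "drive_tool", "arguments": {
  "moves": [
    [0.05,0.4,0,0,0,0],
    [0.1,0.8,0,0,0,0],
    [0.15,1,0.1,0,0,0],
    [0.15,1,0.14,0,0,0],
    [0.15,1,0.14,0,0,0]
  ]
}}

```text
clock: 6.4
tool_pos: [0.505, 0.2633, 0.1991]
orientation: [-179.7, 0.0, -165.3]
force: [1.0, -0.7, -0.6]
opening: 0.0873
```

```bash
python3 -c "
from h import *
go([.4905,.321,.2],-165.3)"
```

```text
t 6.4 pos [0.505  0.2633 0.1991] rpy [-1.7974e+02  1.0000e-02 -1.6530e+02] F [ 1.  -0.7 -0.6] M [ 0.03 -0.05  0.03] op 0.0873 q [ 47.  12. -15.   0. -63. -33.]
MOVE [-0.004, 0.397, -0.008] [-0.004, 0.0, -0.0]
```

Emit:
{"name": "drive_tool", "arguments": {
  "moves": [
    [0,0.2,0,0,0,0],
    [0,0.4,0,0,0,0],
    [0,0.4,0.3,0,0,0],
    [0,0.4,0.5,0,0,0],
    [0,0.4,0.5,0,0,0]
  ]
}}

```text
clock: 6.9
tool_pos: [0.4887, 0.3177, 0.12]
orientation: [-179.5, -0.4, -165.5]
force: [0.0, -0.5, 0.5]
opening: 0.0878
```

```bash
python3 -c "
from ov import *
go([.4905,.321,.036],-165.3)
for n,a in(('scene',(190,130,150,150,4)),('top',(170,210,130,110,5))):
  s=vision.snapshot(n);p=sensors.get_obs()['tool_pos'];z=p[2]*1000
  crop(s,[(HOUSE,HS(8),(0,255,0)),((p[0],p[1],HOUSE[2]),box(44,65,-10,10,z,z+40)+box(-65,-44,-10,10,z,z+40),(0,255,255))],*a,n+'5.png')"
```

```text
t 6.9 pos [0.4887 0.3177 0.12  ] rpy [-179.51   -0.37 -165.45] F [ 0.  -0.5  0.5] M [-0.   -0.01  0.02] op 0.0878 q [ 52.  17. -19.   0. -54. -38.]
MOVE [-0.02, 0.023, 0.56] [-0.008, -0.006, -0.003]
```

View pics/scene5.png

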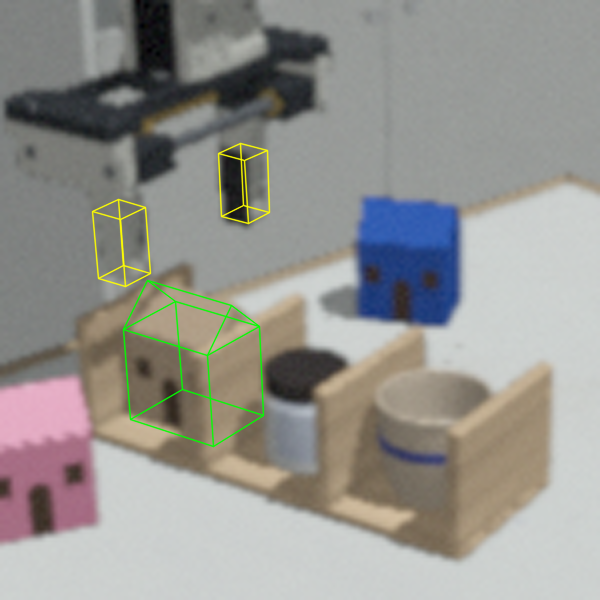

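View pics/top5.png

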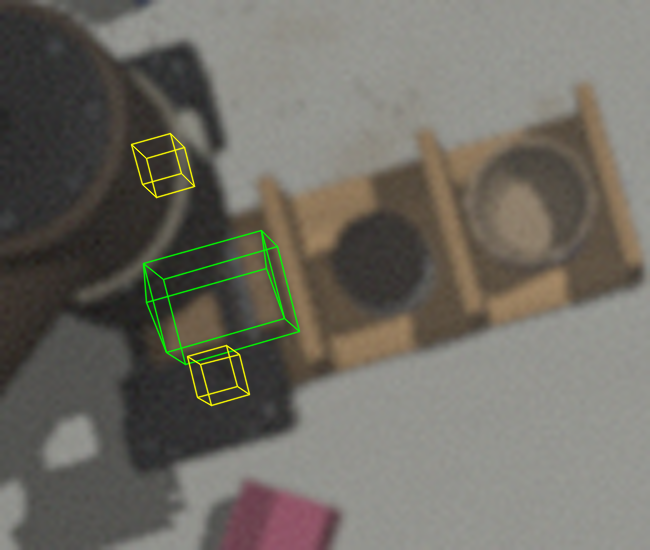

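Emit:
{"name": "drive_tool", "arguments": {
  "moves": [
    [-0.02,0.02,0.1,-0.01,-0.01,0],
    [-0.02,0.02,0.2,-0.01,-0.01,0],
    [-0.02,0.02,0.3,-0.01,-0.01,0],
    [-0.02,0.02,0.4,-0.01,-0.01,0],
    [-0.02,0.02,0.48,-0.01,-0.01,0],
    [-0.02,0.02,0.56,-0.01,-0.01,0],
    [-0.02,0.02,0.56,-0.01,-0.01,0]
  ]
}}

```text
clock: 7.7
tool_pos: [0.4933, 0.3226, 0.0398]
orientation: [179.8, 0.5, -165.4]
force: [0.3, 0.3, -0.0]
opening: 0.0878
```

```bash
python3 -c "
from ov import *
go([.4905,.321,.036],-165.3)
for n,a in(('scene',(190,130,150,150,4)),):
  s=vision.snapshot(n);crop(s,[],*a,n+'6.png')"
```

```text
t 7.7 pos [0.4933 0.3226 0.0398] rpy [ 179.75    0.55 -165.41] F [ 0.3  0.3 -0. ] M [0.02 0.04 0.02] op 0.0878 q [ 52.  23. -24.   0. -43. -38.]
MOVE [0.021, -0.006, 0.025] [0.004, 0.009, -0.002]
```

View pics/scene6.png

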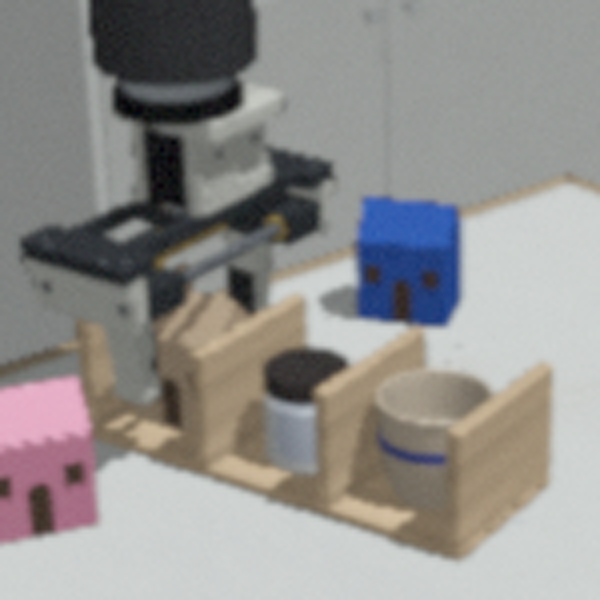

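Emit:
{"name": "drive_tool", "arguments": {
  "moves": [
    [0.02,-0.01,0.02,0,0.01,0],
    [0.02,-0.01,0.02,0,0.01,0],
    [0.02,-0.01,0.02,0,0.01,0]
  ]
}}

```text
clock: 8.05
tool_pos: [0.4912, 0.321, 0.0379]
orientation: [179.7, 0.0, -165.4]
force: [0.7, -0.1, 0.9]
opening: 0.0879
```

Emit:
{"name": "drive_tool", "arguments": {
  "moves": [
    [0,0,0,0,0,0],
    [0,0,0,0,0,0],
    [0,0,0,0,0,0],
    [0,0,0,0,0,0],
    [0,0,0,0,0,0],
    [0,0,0,0,0,0],
    [0,0,0,0,0,0],
    [0,0,0,0,0,0]
  ],
  "fingers": -1
}}

```text
clock: 8.85
tool_pos: [0.4916, 0.3212, 0.0381]
orientation: [179.7, 0.1, -165.4]
force: [1.6, 0.4, 0.3]
opening: 0.0479
```

```bash
python3 -c "
from ov import *
go([.4905,.321,.036],-165.3)"
```

```text
t 8.85 pos [0.4916 0.3212 0.0381] rpy [ 1.7970e+02  6.0000e-02 -1.6538e+02] F [1.6 0.4 0.3] M [ 0.23 -0.84 -0.02] op 0.0479 q [ 52.  23. -23.  -0. -43. -37.]
MOVE [0.007, 0.0, 0.014] [0.005, 0.001, -0.001]
```

Gripped at 47.9 mm (house is 48 deep). Lift.

Emit:
{"name": "drive_tool", "arguments": {
  "moves": [
    [0,0,-0.1,0,0,0],
    [0,0,-0.2,0,0,0],
    [0,0,-0.3,0,0,0],
    [0,0,-0.45,0,0,0],
    [0,0,-0.6,0,0,0],
    [0,0,-0.8,0,0,0],
    [0,0,-0.95,0,0,0],
    [0,0,-0.95,0,0,0]
  ]
}}

```text
clock: 9.65
tool_pos: [0.4924, 0.3214, 0.1833]
orientation: [179.6, 0.3, -165.4]
force: [0.6, 0.2, -3.3]
opening: 0.048
```

```bash
python3 -c "
from ov import *
go([.54,.02,.18],168.7)
for n,a in(('scene',(190,80,150,200,3)),):
  s=vision.snapshot(n);crop(s,[],*a,n+'7.png')"
```

```text
t 9.65 pos [0.4924 0.3214 0.1833] rpy [ 179.57    0.26 -165.37] F [ 0.6  0.2 -3.3] M [ 0.18 -0.12 -0.01] op 0.048 q [ 52.  14. -14.  -0. -61. -37.]
MOVE [0.201, -2.024, 0.006] [0.008, 0.003, 0.432]
```

View pics/scene7.png

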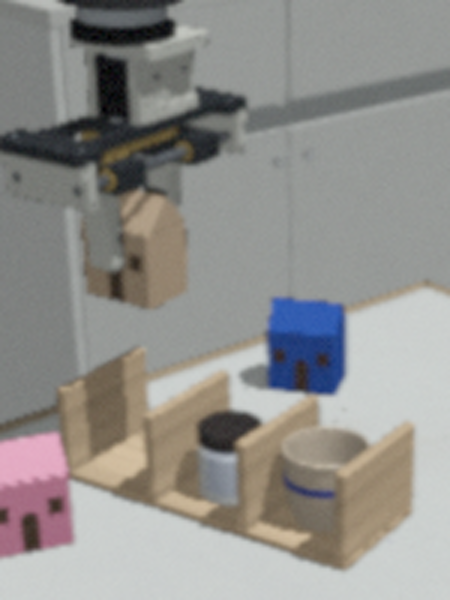

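Emit:
{"name": "drive_tool", "arguments": {
  "moves": [
    [0,-0.1,0,0,0,0],
    [0,-0.3,0,0,0,0.05],
    [0,-0.5,0,0,0,0.1],
    [0,-0.7,0,0,0,0.15],
    [0,-0.9,0,0,0,0.2],
    [0,-1,0,0,0,0.2],
    [0,-1,0,0,0,0.2]
  ]
}}

```text
clock: 10.4
tool_pos: [0.5287, 0.173, 0.1785]
orientation: [179.7, -0.1, -177.5]
force: [0.0, 1.3, -3.8]
opening: 0.048
```

```bash
python3 -c "
from ov import *
go([.54,.02,.18],168.7)"
```

```text
t 10.4 pos [0.5287 0.173  0.1785] rpy [ 1.7969e+02 -1.3000e-01 -1.7749e+02] F [ 0.   1.3 -3.8] M [ 0.15 -0.07 -0.02] op 0.048 q [ 38.  12. -18.  -0. -60. -35.]
MOVE [-0.031, -1.023, -0.015] [0.005, -0.003, 0.23]
```

Emit:
{"name": "drive_tool", "arguments": {
  "moves": [
    [0,-0.1,0,0,0,0],
    [0,-0.3,0,0,0,0.05],
    [0,-0.5,0,0,0,0.1],
    [0,-0.7,0,0,0,0.15],
    [0,-0.9,0,0,0,0.23],
    [-0.03,-1,0,0,0,0.23],
    [-0.03,-1,0,0,0,0.23]
  ]
}}

```text
clock: 11.1
tool_pos: [0.5394, 0.0218, 0.1769]
orientation: [179.8, -0.3, 168.7]
force: [-0.4, -0.2, -4.2]
opening: 0.0475
```

```bash
python3 -c "
from ov import *
go([.54,.02,.06],168.7)"
```

```text
t 11.1 pos [0.5394 0.0218 0.1769] rpy [179.77  -0.27 168.65] F [-0.4 -0.2 -4.2] M [ 0.12  0.   -0.03] op 0.0475 q [ 23.  10. -20.  -0. -60. -34.]
MOVE [-0.01, -0.014, 0.779] [0.004, -0.004, -0.001]
```

Emit:
{"name": "drive_tool", "arguments": {
  "moves": [
    [0,0,0.15,0,0,0],
    [0,0,0.3,0,0,0],
    [0,0,0.45,0,0,0],
    [0,0,0.6,0,0,0],
    [0,0,0.7,0,0,0],
    [0,0,0.8,0,0,0],
    [0,0,0.86,0,0,0],
    [0,0,0.86,0,0,0]
  ]
}}

```text
clock: 11.9
tool_pos: [0.5378, 0.0226, 0.0465]
orientation: [179.9, -0.4, 168.7]
force: [-0.5, -0.2, -4.1]
opening: 0.0481
```

```bash
python3 -c "
from ov import *
go([.54,.02,.031],168.7)
for n,a in(('scene',(290,130,150,180,3)),):
  s=vision.snapshot(n);crop(s,[],*a,n+'8.png')"
```

```text
t 11.9 pos [0.5378 0.0226 0.0465] rpy [179.85  -0.41 168.7 ] F [-0.5 -0.2 -4.1] M [ 0.05  0.01 -0.06] op 0.0481 q [ 23.  19. -29.  -1. -43. -34.]
MOVE [-0.018, -0.015, 0.103] [0.002, -0.007, -0.0]
```

View pics/scene8.png

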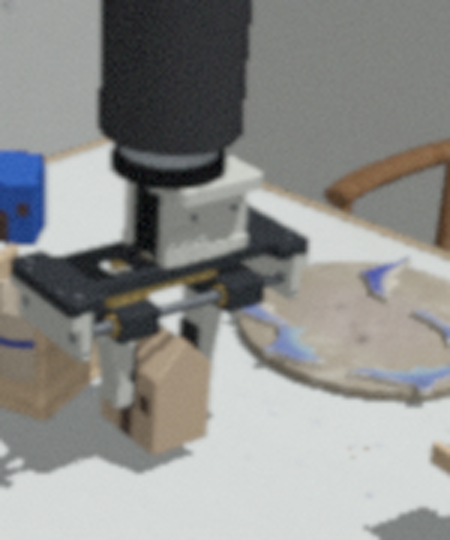

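Emit:
{"name": "drive_tool", "arguments": {
  "moves": [
    [0,0,0.02,0,0,0],
    [0,0,0.04,0,0,0],
    [0,0,0.06,0,-0.007,0],
    [0,0,0.075,0,-0.007,0],
    [0,0,0.09,0,-0.007,0],
    [0,0,0.09,0,-0.007,0],
    [0,0,0.09,0,-0.007,0]
  ]
}}

```text
clock: 12.65
tool_pos: [0.5385, 0.0228, 0.0339]
orientation: [179.8, 0.1, 168.7]
force: [0.7, -0.9, -3.2]
opening: 0.0483
```

Emit:
{"name": "drive_tool", "arguments": {
  "moves": [
    [0,0,0.01,0,0,0],
    [0,0,0.015,0,0,0],
    [0,0,0.02,0,0,0],
    [0,0,0.025,0,0,0],
    [0,0,0.025,0,0,0],
    [0,0,0.025,0,0,0]
  ]
}}

```text
clock: 13.25
tool_pos: [0.5385, 0.0228, 0.0302]
orientation: [179.8, 0.1, 168.7]
force: [1.4, 0.9, -3.5]
opening: 0.0479
```

Emit:
{"name": "drive_tool", "arguments": {
  "moves": [
    [0,0,0.007,0,0,0],
    [0,0,0.013,0,0,0],
    [0,0,0.02,0,0,0],
    [0,0,0.02,0,0,0]
  ]
}}

```text
clock: 13.65
tool_pos: [0.5387, 0.0226, 0.0298]
orientation: [179.8, 0.1, 168.8]
force: [-10.0, 0.1, 24.8]
opening: 0.0476
```

Emit:
{"name": "drive_tool", "arguments": {
  "moves": [
    [0,0,-0.003,0,0,0],
    [0,0,-0.003,0,0,0]
  ]
}}

```text
clock: 13.85
tool_pos: [0.5391, 0.0228, 0.0308]
orientation: [179.8, 0.2, 168.8]
force: [0.1, -0.5, -4.8]
opening: 0.0478
```

Emit:
{"name": "drive_tool", "arguments": {
  "moves": [
    [0,0,0.003,0,0,0],
    [0,0,0.005,0,0,0],
    [0,0,0.005,0,0,0]
  ]
}}

```text
clock: 14.15
tool_pos: [0.5391, 0.0228, 0.0299]
orientation: [179.8, 0.2, 168.8]
force: [-1.0, -0.4, 0.7]
opening: 0.0481
```

Resting on the table with little load; release.

Emit:
{"name": "drive_tool", "arguments": {
  "moves": [
    [0,0,0,0,0,0],
    [0,0,0,0,0,0],
    [0,0,0,0,0,0],
    [0,0,0,0,0,0],
    [0,0,0,0,0,0],
    [0,0,0,0,0,0],
    [0,0,0,0,0,0],
    [0,0,0,0,0,0]
  ],
  "fingers": 1
}}

```text
clock: 14.95
tool_pos: [0.539, 0.0228, 0.0299]
orientation: [179.8, 0.2, 168.8]
force: [-0.3, 0.3, 0.8]
opening: 0.0878
```

Emit:
{"name": "drive_tool", "arguments": {
  "moves": [
    [0,0,-0.1,0,0,0],
    [0,0,-0.3,0,0,0],
    [0,0,-0.5,0,0,0],
    [0,0,-0.8,0,0,0],
    [0,0,-1,0,0,0],
    [0,0,-1,0,0,0]
  ]
}}

```text
clock: 15.55
tool_pos: [0.5411, 0.023, 0.1849]
orientation: [179.6, 0.6, 168.8]
force: [-0.5, -0.5, -0.4]
opening: 0.0877
```

```bash
python3 -c "
from ov import *
go([.5391,.0228,.18],-101.3)
h=(.5391,.0228,np.radians(-11.3))
for n,a in(('scene',(290,130,180,180,4)),('top',(280,200,140,90,5))):
  s=vision.snapshot(n);pickle.dump(s,open(n+'9.pkl','wb'));crop(s,[(h,HS(0),(0,255,0))],*a,n+'9.png')"
```

```text
t 15.55 pos [0.5411 0.023  0.1849] rpy [179.6    0.63 168.83] F [-0.5 -0.5 -0.4] M [ 0.11 -0.11  0.04] op 0.0877 q [ 23.   9. -20.   0. -60. -34.]
MOVE [0.013, -0.004, 0.032] [-0.003, 0.013, -1.498]
```

View pics/scene9.png

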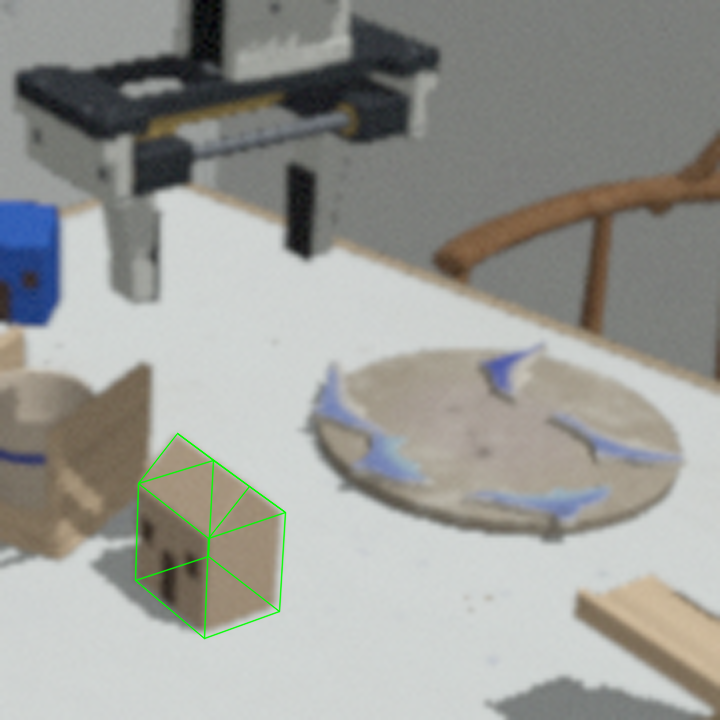

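View pics/top9.png

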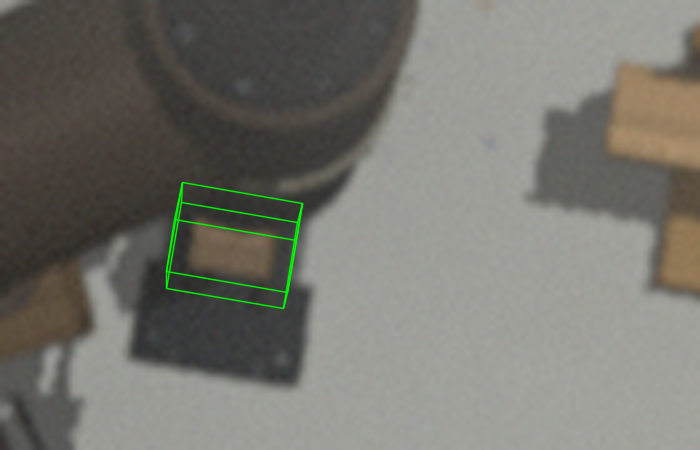

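Emit:
{"name": "drive_tool", "arguments": {
  "moves": [
    [0,0,0,0,0,-0.15],
    [0,0,0,0,0,-0.3],
    [0,0,0,0,0,-0.45],
    [0,0,0,0,0,-0.6],
    [0,0,0,0,0,-0.75],
    [0,0,0,0,0,-0.9],
    [0,0,0,0,0,-1]
  ]
}}

```text
clock: 16.35
tool_pos: [0.5377, 0.0223, 0.1788]
orientation: [-180.0, 0.2, -130.9]
force: [1.3, 0.2, 0.2]
opening: 0.0879
```

Emit:
{"name": "drive_tool", "arguments": {
  "moves": [
    [0,0,0,0,0,-0.14],
    [0,0,0,0,0,-0.28],
    [0,0,0,0,0,-0.42],
    [0,0,0,0,0,-0.5],
    [0,0,0,0,0,-0.5]
  ]
}}

```text
clock: 16.85
tool_pos: [0.5368, 0.0221, 0.1772]
orientation: [180.0, 0.1, -100.8]
force: [-0.2, -0.4, 0.0]
opening: 0.0876
```

```bash
python3 -c "
from ov import *
go([.5391,.0228,.1],-101.3)
h=(.5391,.0228,np.radians(-11.3))
for n,a in(('scene',(290,130,180,180,4)),('top',(280,200,140,90,5))):
  s=vision.snapshot(n);pickle.dump(s,open(n+'10.pkl','wb'));crop(s,[(h,HS(0),(0,255,0))],*a,n+'10.png')"
```

```text
t 16.85 pos [0.5368 0.0221 0.1772] rpy [ 1.7998e+02  1.1000e-01 -1.0082e+02] F [-0.2 -0.4  0. ] M [-0.04 -0.02  0.01] op 0.0876 q [ 23.  10. -21.  -0. -59.  56.]
MOVE [-0.007, -0.014, 0.515] [0.0, 0.002, 0.008]
```

View pics/scene10.png

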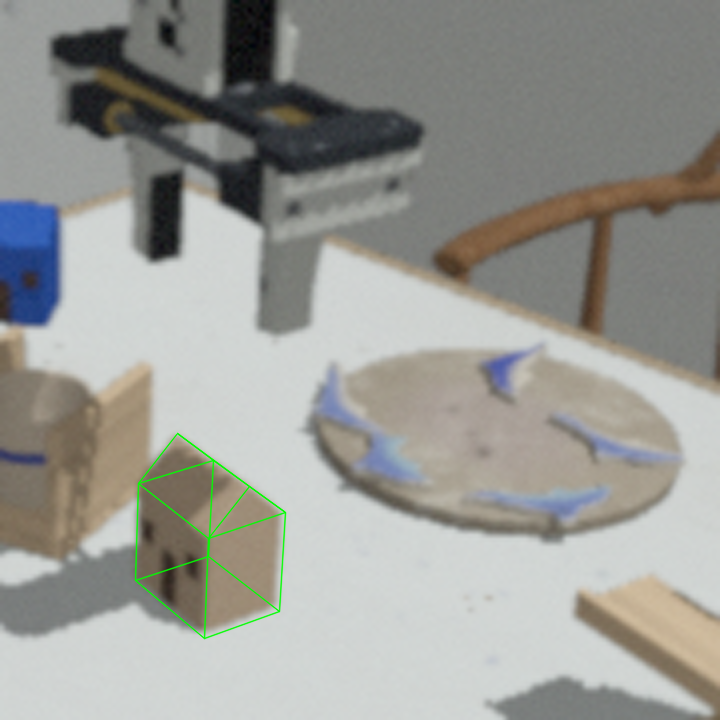

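View pics/top10.png

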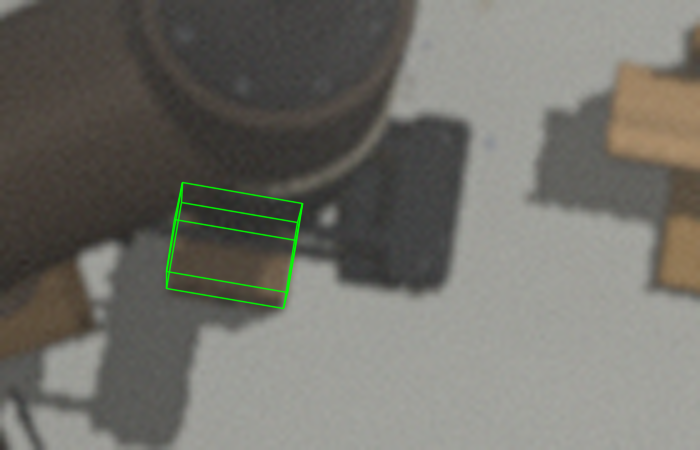

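Emit:
{"name": "drive_tool", "arguments": {
  "moves": [
    [-0.01,-0.01,0.15,0,0,0.01],
    [-0.01,-0.01,0.3,0,0,0.01],
    [-0.01,-0.01,0.45,0,0,0.01],
    [-0.01,-0.01,0.52,0,0,0.01],
    [-0.01,-0.01,0.52,0,0,0.01]
  ]
}}

```text
clock: 17.45
tool_pos: [0.5379, 0.0231, 0.0981]
orientation: [179.9, 0.0, -101.7]
force: [-0.2, 1.3, -0.1]
opening: 0.0874
```

```bash
python3 -c "
from ov import *
go([.5391,.0228,.03],-101.3)"
```

```text
t 17.45 pos [0.5379 0.0231 0.0981] rpy [ 1.7985e+02  3.0000e-02 -1.0172e+02] F [-0.2  1.3 -0.1] M [ 0.02 -0.07 -0.02] op 0.0874 q [ 23.  15. -26.  -0. -49.  55.]
MOVE [0.001, -0.01, 0.454] [0.002, 0.0, -0.007]
```

Emit:
{"name": "drive_tool", "arguments": {
  "moves": [
    [0,-0.01,0.1,0,0,-0.007],
    [0,-0.01,0.2,0,0,-0.007],
    [0,-0.01,0.3,0,0,-0.007],
    [0,-0.01,0.4,0,0,-0.007],
    [0,-0.01,0.45,0,0,-0.007],
    [0,-0.01,0.45,0,0,-0.007]
  ]
}}

```text
clock: 18.05
tool_pos: [0.5391, 0.0228, 0.0305]
orientation: [179.8, -0.0, -101.3]
force: [0.9, 0.3, 0.5]
opening: 0.0877
```

```bash
python3 -c "
from ov import *
go([.5391,.0228,.03],-101.3)
for n,a in(('scene',(290,130,180,180,4)),):
  s=vision.snapshot(n);crop(s,[],*a,n+'11.png')"
```

```text
t 18.05 pos [0.5391 0.0228 0.0305] rpy [ 179.81   -0.   -101.32] F [0.9 0.3 0.5] M [-0.04 -0.02  0.02] op 0.0877 q [ 23.  20. -30.  -0. -40.  56.]
MOVE [0.0, -0.0, 0.003] [0.003, -0.0, -0.0]
```

View pics/scene11.png

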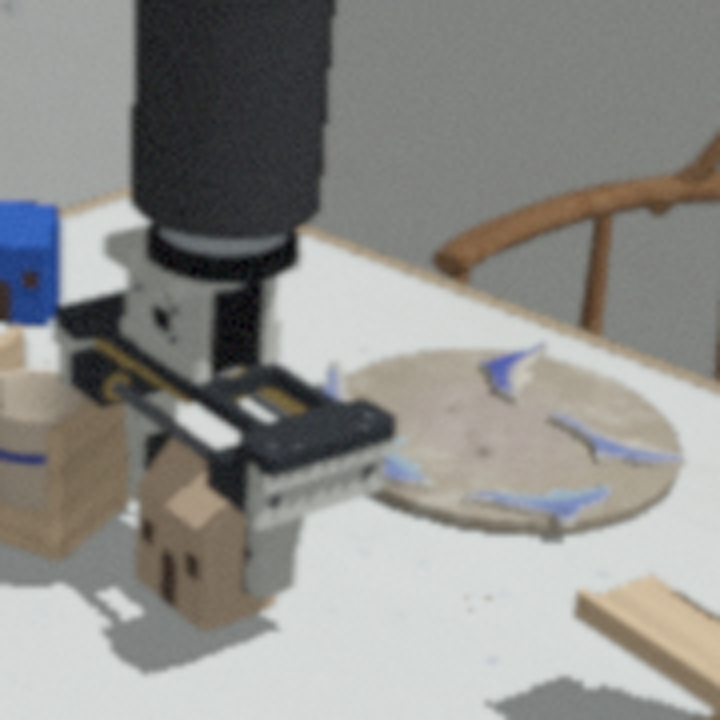

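Emit:
{"name": "drive_tool", "arguments": {
  "moves": [
    [0,0,0,0,0,0],
    [0,0,0,0,0,0],
    [0,0,0,0,0,0],
    [0,0,0,0,0,0],
    [0,0,0,0,0,0],
    [0,0,0,0,0,0],
    [0,0,0,0,0,0],
    [0,0,0,0,0,0]
  ],
  "fingers": -1
}}

```text
clock: 18.9
tool_pos: [0.5399, 0.0231, 0.0316]
orientation: [179.9, 0.1, -101.3]
force: [-1.4, 1.1, 5.5]
opening: 0.0635
```

Emit:
{"name": "drive_tool", "arguments": {
  "moves": [
    [0,0,-0.1,0,0,0],
    [0,0,-0.2,0,0,0],
    [0,0,-0.35,0,0,0],
    [0,0,-0.5,0,0,0],
    [0,0,-0.7,0,0,0],
    [0,0,-0.9,0,0,0],
    [0,0,-1,0,0,0],
    [0,0,-1,0,0,0]
  ]
}}

```text
clock: 19.7
tool_pos: [0.5409, 0.0232, 0.1832]
orientation: [-179.9, 0.1, -101.3]
force: [0.1, -0.1, -4.5]
opening: 0.0639
```

```bash
python3 -c "
from ov import *
go(W(STAND,[-.018,0,.19])[0],-101.3)"
```

```text
t 19.7 pos [0.5409 0.0232 0.1832] rpy [-1.7994e+02  1.5000e-01 -1.0130e+02] F [ 0.1 -0.1 -4.5] M [ 0.04 -0.13  0.03] op 0.0639 q [ 23.  10. -20.  -0. -60.  56.]
MOVE [1.824, -0.719, -0.049] [-0.001, 0.002, 0.0]
```

```bash
python3 -c "
from ov import *
for n,a in(('scene',(415,235,140,125,5.6)),('top',(380,185,110,90,7))):
  s=vision.snapshot(n);pickle.dump(s,open(n+'12.pkl','wb'));crop(s,[(STAND,STF+STDN,(0,0,255))],*a,n+'12o.png');s['pixels']=np.clip(s['pixels']*1.5,0,255).astype(np.uint8);crop(s,[],*a,n+'12.png')"
```

```text
(no output)
```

View pics/scene12o.png

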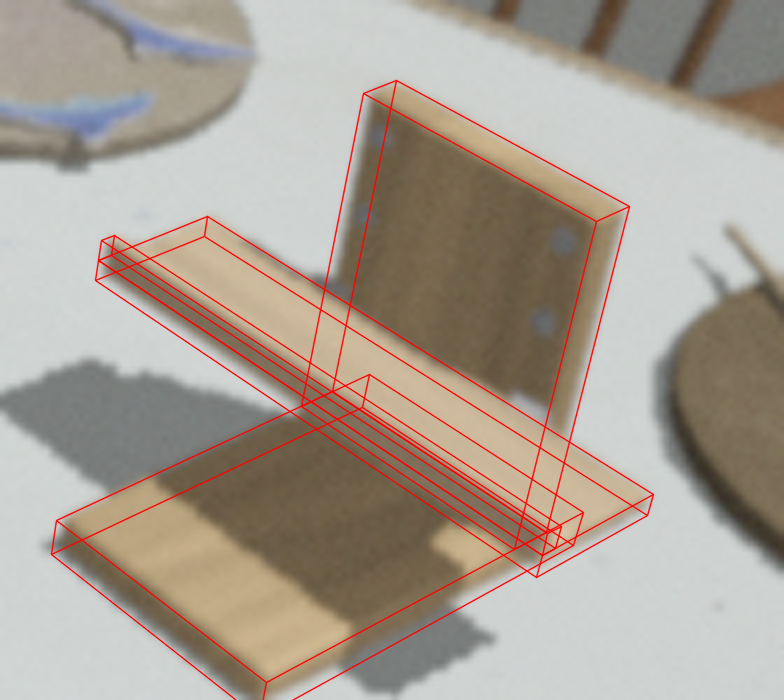

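View pics/top12o.png

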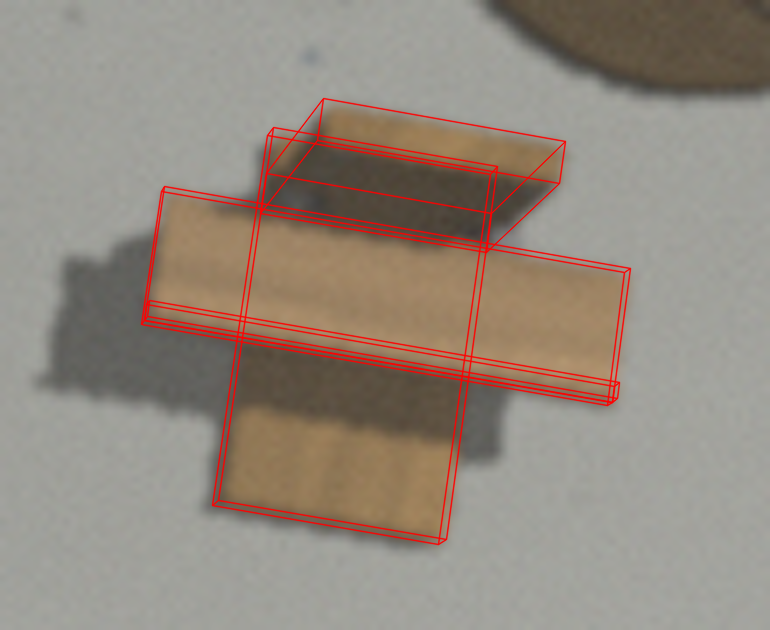

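View pics/scene12.png

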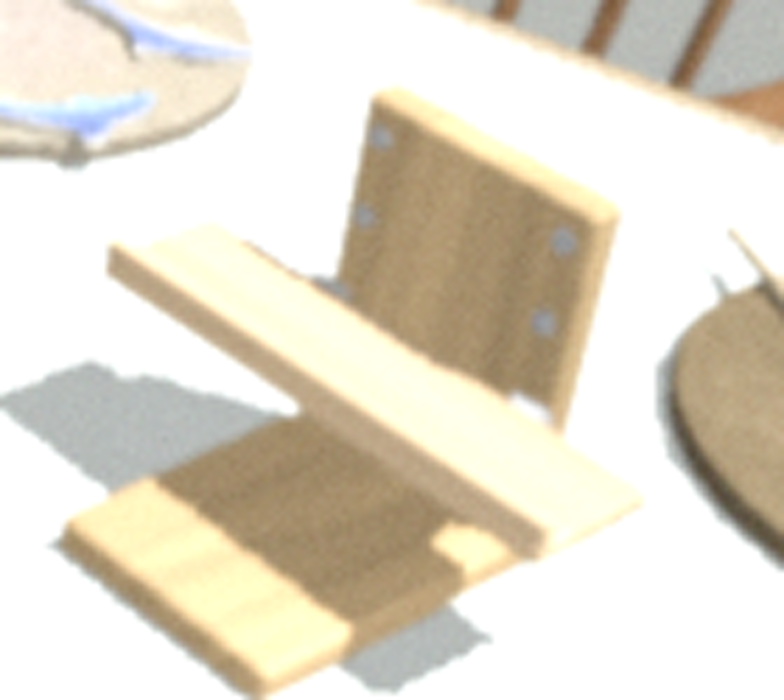

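View pics/top12.png

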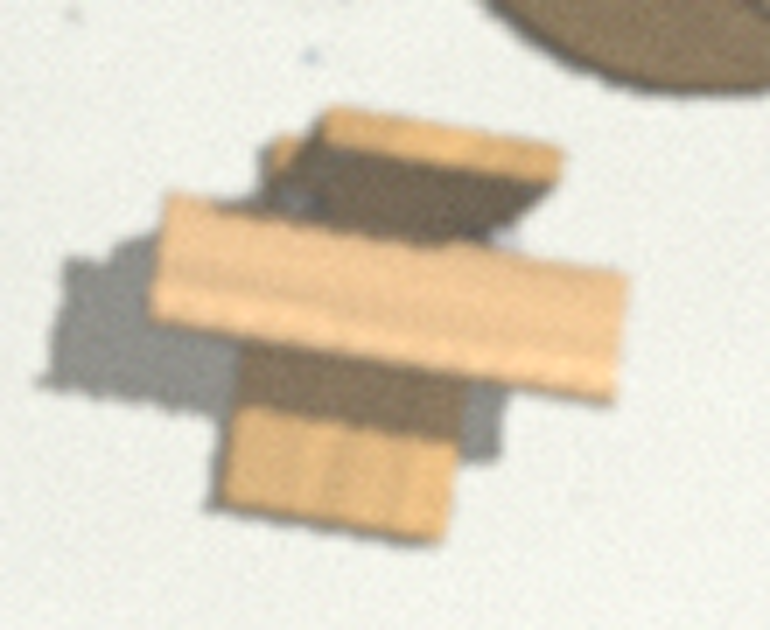

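Emit:
{"name": "drive_tool", "arguments": {
  "moves": [
    [0.1,-0.04,0,0,0,0],
    [0.25,-0.1,0,0,0,0],
    [0.45,-0.18,0,0,0,0],
    [0.65,-0.26,0,0,0,0],
    [0.85,-0.34,0,0,0,0],
    [0.95,-0.38,0,0,0,0],
    [1,-0.4,0,0,0,0]
  ]
}}

```text
clock: 20.5
tool_pos: [0.5676, -0.1373, 0.178]
orientation: [179.6, 0.0, -101.4]
force: [0.0, -0.1, -4.3]
opening: 0.064
```

Emit:
{"name": "drive_tool", "arguments": {
  "moves": [
    [0.1,-0.04,0,0,0,0],
    [0.25,-0.1,0,0,0,0],
    [0.4,-0.15,0,0,0,0],
    [0.55,-0.21,0,0,0,0],
    [0.7,-0.27,0,0,0,0],
    [0.8,-0.32,0,0,0,0],
    [0.8,-0.32,0,0,0,0]
  ]
}}

```text
clock: 21.2
tool_pos: [0.5909, -0.2656, 0.1764]
orientation: [179.5, -0.0, -101.5]
force: [-0.4, 0.8, -4.0]
opening: 0.0638
```

```bash
python3 -c "
from ov import *
go(W(STAND,[-.019,0,.14])[0],-101.3)"
```

```text
t 21.2 pos [ 0.5909 -0.2656  0.1764] rpy [ 1.7953e+02 -1.0000e-02 -1.0152e+02] F [-0.4  0.8 -4. ] M [ 0.06  0.03 -0.01] op 0.0638 q [ -7.  20.  -7.  -0. -64.  85.]
MOVE [0.001, -0.01, 0.242] [0.008, -0.0, -0.004]
```

Emit:
{"name": "drive_tool", "arguments": {
  "moves": [
    [0,-0.01,0.08,0.008,0,0],
    [0,-0.01,0.16,0.008,0,0],
    [0,-0.01,0.24,0.008,0,0],
    [0,-0.01,0.3,0.008,0,0],
    [0,-0.01,0.35,0.008,0,0],
    [0,-0.01,0.37,0.008,0,0],
    [0,-0.01,0.37,0.008,0,0]
  ]
}}

```text
clock: 21.9
tool_pos: [0.5918, -0.2657, 0.1204]
orientation: [180.0, -0.0, -101.5]
force: [0.7, -1.0, -4.0]
opening: 0.064
```

```bash
cat > look.py <<'E'
import sys
from ov import *
tag,dz=sys.argv[1],float(sys.argv[2])
go(W(STAND,[-.019,0,.104])[0],-101.3)
for n,a in(('scene',(415,180,140,160,4.5)),('top',(380,185,110,90,7))):
  s=vision.snapshot(n);p=sensors.get_obs()['tool_pos']
  crop(s,[(STAND,STF+STDN,(0,0,255)),((p[0],p[1],STAND[2]),HS(p[2]*1000-dz),(0,255,0))],*a,n+tag+'o.png');crop(s,[],*a,n+tag+'.png')
E
python3 look.py 13 31
```

```text
t 21.9 pos [ 0.5918 -0.2657  0.1204] rpy [ 1.7997e+02 -1.0000e-02 -1.0151e+02] F [ 0.7 -1.  -4. ] M [-0.03 -0.08  0.03] op 0.064 q [ -7.  23. -11.   0. -57.  85.]
MOVE [0.002, -0.002, 0.109] [0.001, -0.0, -0.003]
```

View pics/scene13o.png

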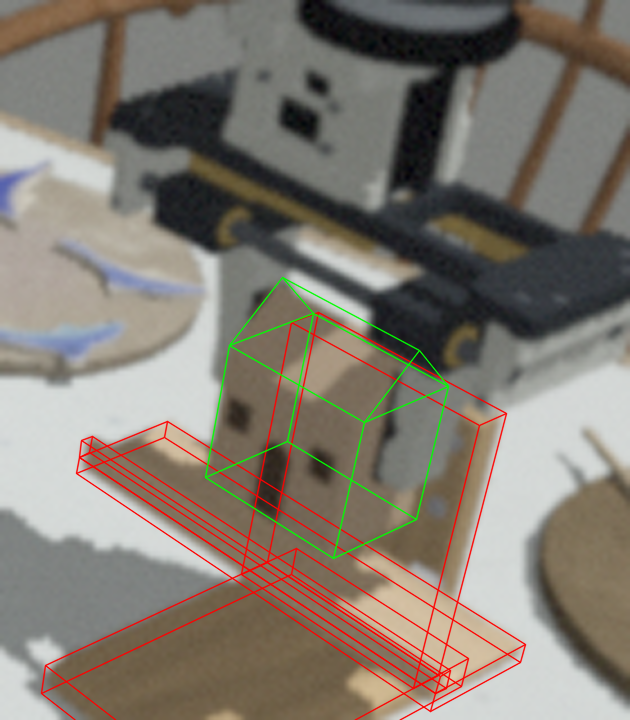

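View pics/scene13.png

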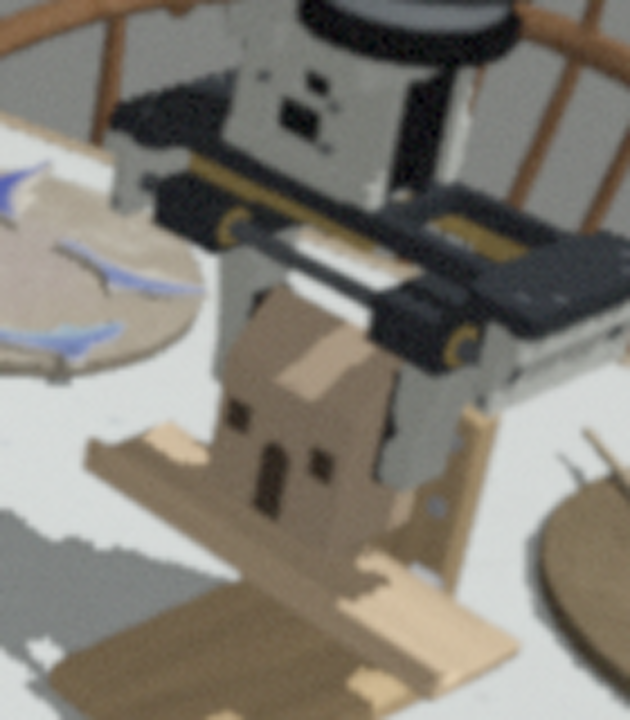

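View pics/top13o.png

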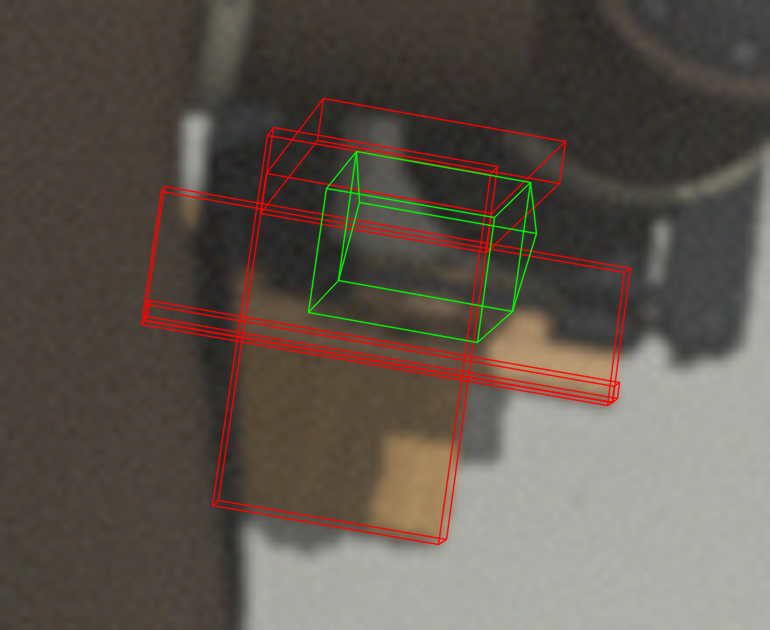

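```bash
python3 - <<'E'
from ov import *
s=vision.snapshot('scene');pickle.dump(s,open('scene14.pkl','wb'))
s['pixels']=np.clip(s['pixels']*1.7,0,255).astype(np.uint8)
crop(s,[],445,230,80,85,9,"z14.png")
p=sensors.get_obs()['tool_pos']
crop(s,[((p[0],p[1],STAND[2]),HS(p[2]*1000-31),(0,255,0)),(STAND,STDN,(0,0,255))],445,230,80,85,9,"z14o.png")
E
```

```text
(no output)
```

View pics/z14.png

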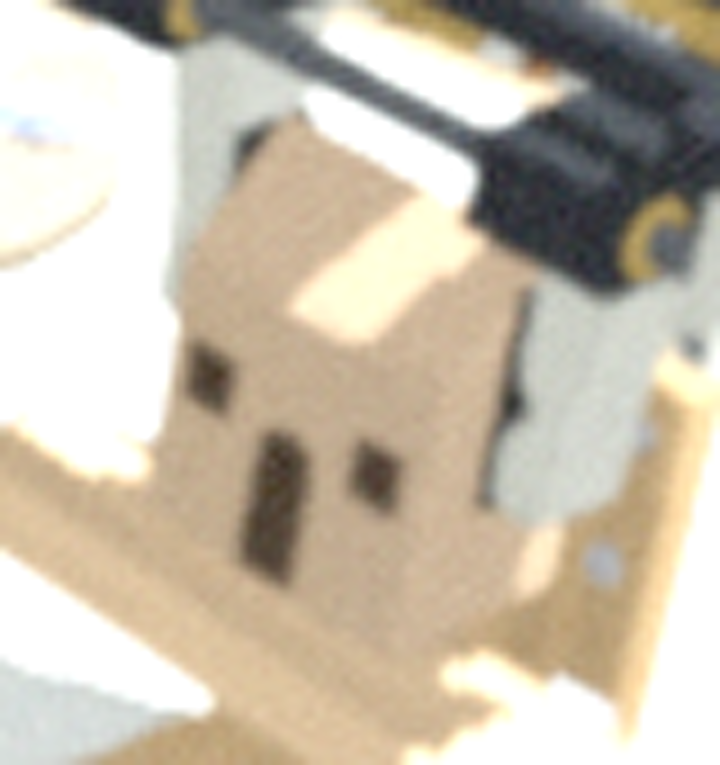

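View pics/z14o.png

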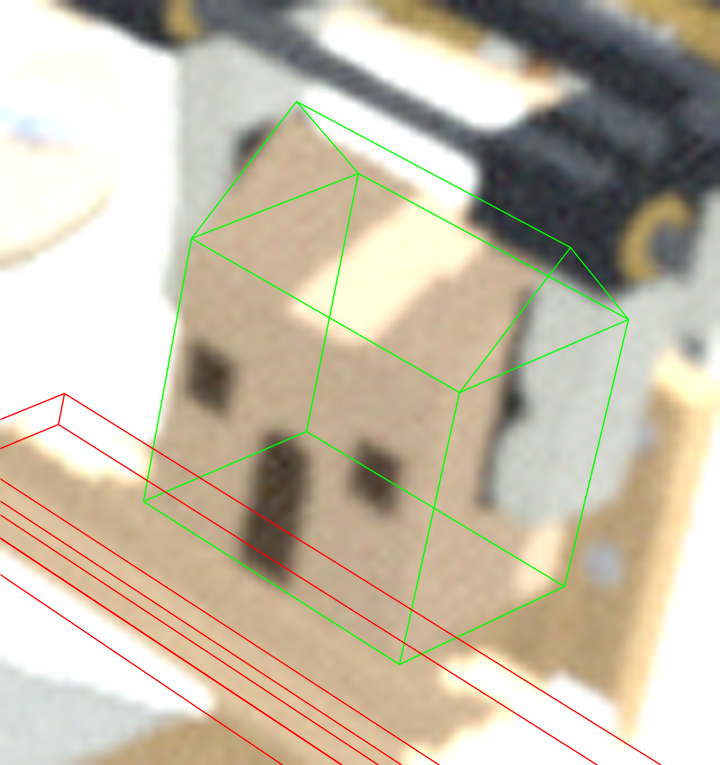

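Emit:
{"name": "drive_tool", "arguments": {
  "moves": [
    [0,-0.007,0,0,0,0],
    [0,-0.013,0,0,0,0],
    [0,-0.02,0,0,0,0],
    [0,-0.02,0,0,0,0]
  ]
}}

```text
clock: 22.45
tool_pos: [0.5954, -0.2666, 0.1215]
orientation: [-179.9, -0.0, -101.5]
force: [-0.5, 0.8, -4.0]
opening: 0.0639
```

Emit:
{"name": "drive_tool", "arguments": {
  "moves": [
    [0,-0.007,0,0,0,0],
    [0,-0.007,0,0,0,0]
  ]
}}

```text
clock: 22.65
tool_pos: [0.5966, -0.2669, 0.1215]
orientation: [-179.9, -0.0, -101.5]
force: [0.1, -0.1, -4.3]
opening: 0.0639
```

Emit:
{"name": "drive_tool", "arguments": {
  "moves": [
    [0,-0.007,0,0,0,0],
    [0,-0.007,0,0,0,0]
  ]
}}

```text
clock: 22.85
tool_pos: [0.5978, -0.2671, 0.1215]
orientation: [-179.9, -0.0, -101.5]
force: [-0.5, 0.6, -3.2]
opening: 0.0637
```

Emit:
{"name": "drive_tool", "arguments": {
  "moves": [
    [0,-0.007,0,0,0,0],
    [0,-0.007,0,0,0,0]
  ]
}}

```text
clock: 23.05
tool_pos: [0.599, -0.2674, 0.1215]
orientation: [-179.9, -0.0, -101.5]
force: [0.4, 0.5, -4.4]
opening: 0.0638
```

Emit:
{"name": "drive_tool", "arguments": {
  "moves": [
    [0,-0.007,0,0,0,0],
    [0,-0.007,0,0,0,0]
  ]
}}

```text
clock: 23.25
tool_pos: [0.6, -0.2676, 0.1214]
orientation: [-179.9, -0.0, -101.5]
force: [-0.5, -0.5, -4.1]
opening: 0.0642
```

Emit:
{"name": "drive_tool", "arguments": {
  "moves": [
    [0,-0.007,0,0,0,0],
    [0,-0.007,0,0,0,0]
  ]
}}

```text
clock: 23.45
tool_pos: [0.6001, -0.2676, 0.1213]
orientation: [180.0, -0.0, -101.5]
force: [-4.0, 1.0, -1.3]
opening: 0.064
```

Emit:
{"name": "drive_tool", "arguments": {
  "moves": [
    [0,0.01,0,0,0,0],
    [0,0.02,0,0,0,0],
    [0,0.027,0,0,0,0],
    [0,0.027,0,0,0,0]
  ]
}}

```text
clock: 23.85
tool_pos: [0.5963, -0.2668, 0.1214]
orientation: [-180.0, -0.0, -101.5]
force: [0.9, -0.1, -3.3]
opening: 0.0637
```

```bash
python3 -c "
from ov import *
go([.5962,-.2668,.104],-101.3)"
```

```text
t 23.85 pos [ 0.5963 -0.2668  0.1214] rpy [-1.8000e+02 -1.0000e-02 -1.0152e+02] F [ 0.9 -0.1 -3.3] M [-0.03 -0.11  0.03] op 0.0637 q [ -7.  23. -10.   0. -57.  85.]
MOVE [0.0, 0.001, 0.116] [-0.0, -0.0, -0.004]
```

Emit:
{"name": "drive_tool", "arguments": {
  "moves": [
    [0,0,0.03,0,0,0],
    [0,0,0.06,0,0,0],
    [0,0,0.08,0,0,0],
    [0,0,0.1,0,0,0],
    [0,0,0.11,0,0,0],
    [0,0,0.11,0,0,0]
  ]
}}

```text
clock: 24.45
tool_pos: [0.5961, -0.2668, 0.1045]
orientation: [180.0, -0.0, -101.5]
force: [-0.8, 0.1, -3.8]
opening: 0.0638
```

Emit:
{"name": "drive_tool", "arguments": {
  "moves": [
    [0,0,0.007,0,0,0],
    [0,0,0.01,0,0,0],
    [0,0,0.01,0,0,0]
  ]
}}

```text
clock: 24.75
tool_pos: [0.5961, -0.2668, 0.103]
orientation: [180.0, -0.0, -101.5]
force: [-0.6, -0.0, -3.6]
opening: 0.0638
```

Emit:
{"name": "drive_tool", "arguments": {
  "moves": [
    [0,0,0.005,0,0,0],
    [0,0,0.007,0,0,0]
  ]
}}

```text
clock: 24.95
tool_pos: [0.5962, -0.2668, 0.102]
orientation: [180.0, -0.0, -101.5]
force: [-0.1, -0.1, -3.6]
opening: 0.0641
```

Emit:
{"name": "drive_tool", "arguments": {
  "moves": [
    [0,0,0.004,0,0,0],
    [0,0,0.006,0,0,0]
  ]
}}

```text
clock: 25.15
tool_pos: [0.5962, -0.2668, 0.1016]
orientation: [180.0, -0.0, -101.5]
force: [-3.1, 0.6, 3.1]
opening: 0.0641
```

Emit:
{"name": "drive_tool", "arguments": {
  "moves": [
    [0,0,0,0,0,0],
    [0,0,0,0,0,0],
    [0,0,0,0,0,0],
    [0,0,0,0,0,0],
    [0,0,0,0,0,0],
    [0,0,0,0,0,0]
  ],
  "fingers": 1
}}

```text
clock: 25.75
tool_pos: [0.5962, -0.2669, 0.1016]
orientation: [180.0, -0.0, -101.5]
force: [0.3, 0.2, 0.4]
opening: 0.0876
```

Emit:
{"name": "drive_tool", "arguments": {
  "moves": [
    [0,0,-0.1,0,0,0],
    [0,0,-0.25,0,0,0],
    [0,0,-0.45,0,0,0],
    [0,0,-0.7,0,0,0],
    [0,0,-1,0,0,0],
    [0,0,-1,0,0,0]
  ]
}}

```text
clock: 26.35
tool_pos: [0.5992, -0.2681, 0.2592]
orientation: [-179.4, -0.1, -101.5]
force: [-0.1, 0.2, 0.3]
opening: 0.0875
```

Emit:
{"name": "drive_tool", "arguments": {
  "moves": [
    [-0.5,0,0,0,0,0],
    [-1,0,0,0,0,0],
    [-1,0.3,0,0,0,0],
    [-1,0.3,0,0,0,0],
    [-1,0.3,0,0,0,0]
  ]
}}

```text
clock: 26.85
tool_pos: [0.5842, -0.1102, 0.2591]
orientation: [-179.3, -0.1, -101.3]
force: [0.3, -0.5, -0.1]
opening: 0.088
```

```bash
python3 - <<'E'
from ov import *
print(sensors.get_obs()["clock"])
h=(.5962,-.2668,STAND[2]); d=np.array([h[0],h[1]])-STAND[:2];S2=np.r_[W(STAND,[.0032,0,0])[0][:2],STAND[2]]
for n,a in(('scene',(415,200,140,155,4.8)),('top',(370,175,120,100,6))):
  s=vision.snapshot(n);pickle.dump(s,open(n+'15.pkl','wb'))
  crop(s,[(S2,STF+STDN,(0,0,255)),(h,HS(70),(0,255,0))],*a,n+'15o.png');crop(s,[],*a,n+'15.png')
E
```

```text
26.85
```

View pics/scene15.png

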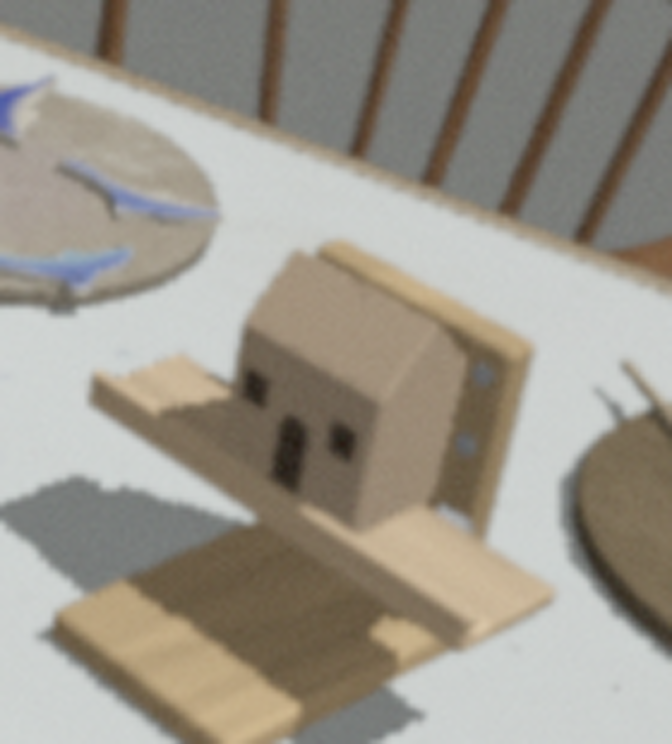

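View pics/scene15o.png

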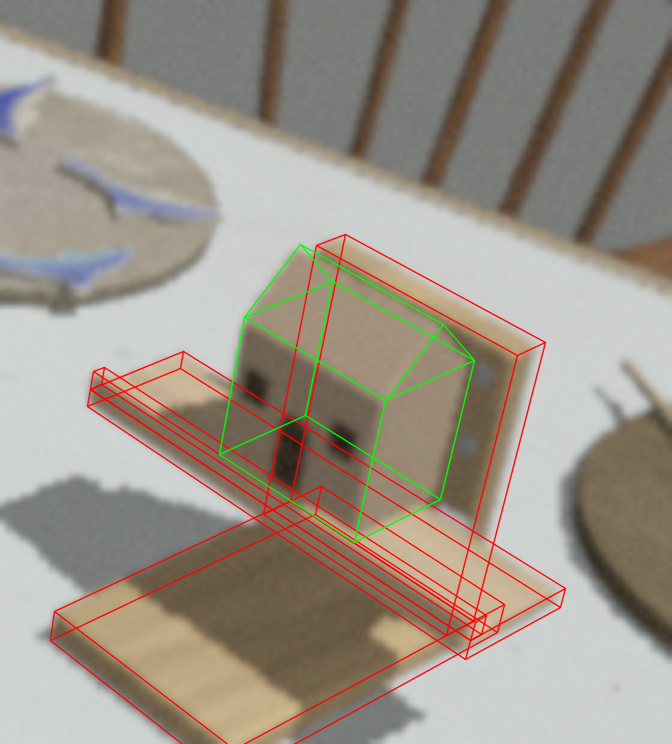

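View pics/top15.png

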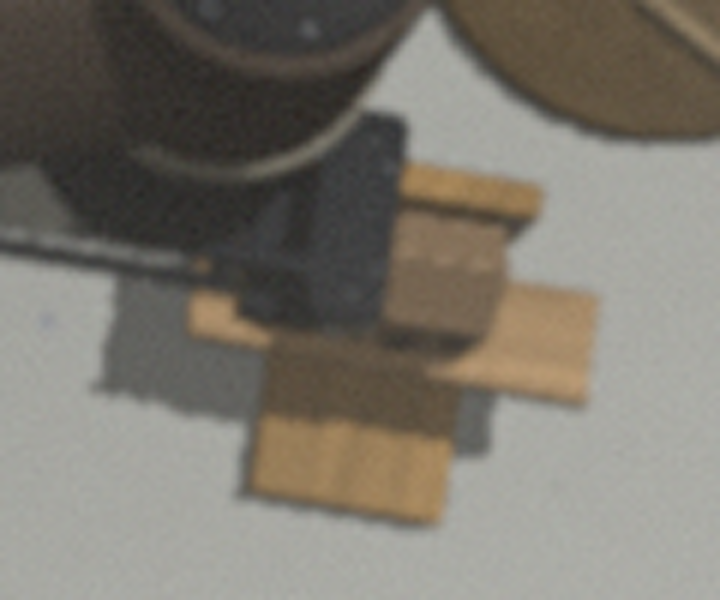

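View pics/top15o.png

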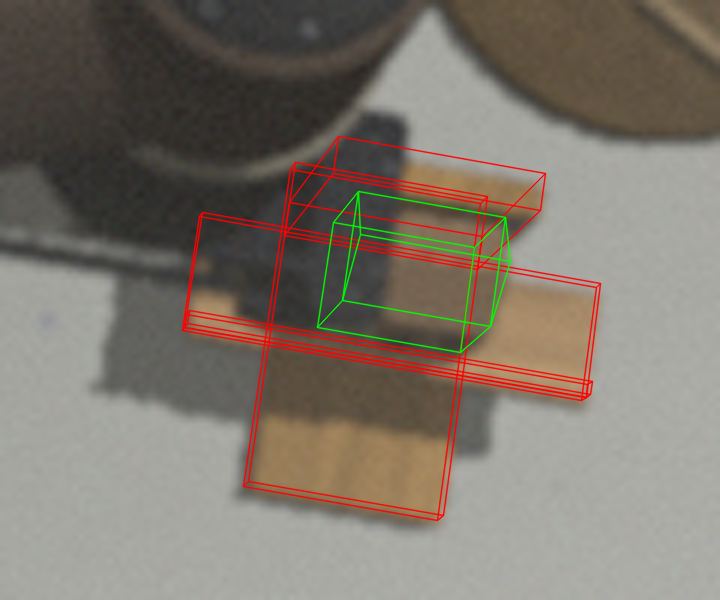

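```bash
python3 -c "
from h import *
o=sensors.get_obs();print(o['clock'],o['qvel'].round(2),o['force'].round(1));ticket.close_job()"
```

```text
26.95 [-1.43  0.99  0.69 -0.04 -0.12  0.01] [ 0.5 -0.3  0.3]
the job is handed in; nothing more can be done
```

The job is handed in at about 27 s. The step is down level, and the house stands upright and let go on it, between the lip and the back board.

**What I did:**
- I pushed the folded step forward from behind its left end until it snapped down.
- I lifted the house out of the left bay by its long faces (opening 48 mm) and stood it on the table. I let go, turned the gripper 90° and took it by its gable ends (opening 64 mm).
- I felt for the back board with the house, backed off 4 mm, lowered until it touched the step, released and moved clear.

**Last checks:**
- **Step and house:** the final scene picture shows the step level and the house upright on it.
- **Height:** while lowering, contact came with the underside at about 70.5 mm. That is below the lip's top, so the house is on the step and not on the lip.
- **Sideways:** the house is within a few mm of the step's middle by my stand estimate; the limit is 20 mm. The top view was partly hidden by the gripper, so it could not confirm this on its own.
- **Gripper:** the force reading was near zero after I moved away.
- **Cup and jar:** I never touched them. They looked in place when I lifted the house, but I took no picture of the whole rack at the very end.

**One disagreement:** the touch put the back board about 3 mm further back than my camera fit. I trusted the touch. When I drew the shifted stand on the last picture, its rear edges matched slightly worse than before. Even so, the lip and board leave the house room only between x = -22 and -14 mm, inside the required range.

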